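# Camera slider set for the tea-tray shot

## Task

Set up the tea-tray shot: loosen the orange clamp lever on the camera slider, push the carriage along until its orange pointer lines up with the red tape mark (not the blue one), and swing the lever back until it is firmly hand-tight, without overtightening it. Also turn the steel sugar pot upright on its spot so that its orange clip faces the camera's lens, and leave the glasses and saucers as they are.

Things in the scene. Friction and masses are not known exactly. Their poses are not given: they have to be found in the camera images.
- slider: Camera slider, fixed: graphite rail 440 mm long, 60 wide, top at z 40 mm, with a black end plate (14 mm thick, 72 wide, top z 47) at each end. Origin: on the worktop under the rail's middle; +y along the rail (left seen from the robot), +x away from the robot, towards the tray; may be turned a few degrees.
- carriage (a joint): Travel of the carriage along the rail's +y from the rail's middle, m, -0.165 to 0.165. Carriage: grey plate 84 mm along the rail, 56 across (slider x -16 to 40 mm), z 44 to 58 mm, with a camera on it. Clamp loose: slides with 4.5 N drag and stays where it is left; clamp tight: takes 30 N or more. Push it with closed fingers on an end face.
- push_left (a point): Middle of the carriage plate's left (+y) end face, at z 51 mm, 42 mm from the carriage's middle.
- push_right (a point): Middle of the plate's right (-y) end face, at z 51 mm, 42 mm from the carriage's middle.
- pointer (a point): Tip of the carriage's orange pointer (3 mm wide), on the robot side of the carriage at its middle, just above the white scale strip on the rail (x -23.5 mm in the slider's frame, z 41 mm).
- mark_red: Red tape mark on the rail's scale strip, 6 mm wide along the rail, 12 mm long across it. Origin at its middle; axes as the slider's. The pointer is to stand over its middle.
- mark_blue: Blue tape mark of the same size, at the other end of the scale: another shot, not wanted now.
- clamp (a joint): Clamp lever angle, rad, -0.7 to 1.35. 0: handle along the rail's +y; positive (anticlockwise from above, handle towards the robot) loosens. Starts nipped at 0 to 0.45. With wear, it comes free anywhere from 0.2 to 1.05 and is hand-tight anywhere from -0.4 to 0.5: feel for it. Stays where left.
- lever_hub (a point): On the lever's vertical turning axis, at z 76 mm, slider x -6 mm, at the carriage's middle along the rail. The hub is a black cylinder of radius 9.5 mm up to z 81 mm. Pushed square 58 mm from the axis, a loose lever takes about 4 N; when tightening, 5.5 N is barely tight, 7 N right, and over 9 N too tight.
- lever_tip (a point): Centre of the orange handle's round end, 62 mm from the hub's axis, z 90 mm. The handle is a round bar of radius 5.5 mm rising outwards (axis z 82 mm at 22 mm from the hub's axis, 90 at 62). Push it sideways near the end with closed fingers; at handle angle 0 there is only the rail under its outer 20 mm.
- shoe: The clamp's brake shoe, hidden inside the carriage, pressed onto the floor of the rail's slot by the lever's screw; it cannot be reached.
- lens (a point): Front of the lens of the black action camera on the carriage: tray side, z 87 mm, 13 mm to +y of the carriage's middle, slider x 46 mm. The camera's body is 60 mm along the rail, slider x 10 to 40 mm, top at z 102 mm.
- pot: Steel sugar pot standing loose on the tray, 74 mm across, 97 high with its black knob, 0.25 to 0.5 kg; the lid is clipped on, so lid, knob and pot turn as one. Origin: centre of its underside; z up; +x points out through the orange clip on its side.
- pot_knob (a point): Point to grip on the pot's round black knob: on the pot's axis, 86 mm above its underside; the knob is 24 mm across, from 67 to 97 mm above the underside, above a flat lid.
- pot_clip (a point): Outer face of the pot's orange clip, 43 mm out from the pot's axis and 50 mm above its underside.
- tray: Square black melamine tray, 280 mm, floor 6 mm thick, rim 22 mm high and 6 mm wide. Origin: centre of its underside. It does not move.
- glass0: Waisted tea glass standing loose on the tray, 55 mm across the rim, 85 mm high. Origin: centre of its underside.
- glass1: As glass0.
- glass2: As glass0.
- saucers: Stack of three tea saucers, 108 mm across, 29 mm high. Origin: centre of its underside.
Mind the look-alikes: they are no part of the job. Leave any purple or turquoise look-alike of the pot alone.

How it is judged:
On the way, in this order (a step that is already met when the one before it is completed fails the run):
1. the clamp is loosened (contact force between shoe and anything else below 1 N), for 0.2 s.
2. the loose carriage stands with its pointer on the red mark (y of pointer in the frame of mark_red between -0.004 and 0.004 m and contact force between shoe and anything else below 1 N), for 0.2 s.
3. the clamp is tight with the pointer on the red mark (y of pointer in the frame of mark_red between -0.003 and 0.003 m and contact force between shoe and anything else above 24 N), for 0.2 s.
At the end, for the whole second after the job is handed in: Pointer within 3 mm of the red mark's middle; clamp shoe pressing with 24 to 72 N; pot upright on the tray, within 30 mm of its place, its clip's axis passing within 30 mm of the lens; glasses and saucers upright, within 20 mm of their places (all of step 3 and contact force between shoe and anything else below 72 N and x of lens in the frame of pot above 0 m and y of lens in the frame of pot between -0.03 and 0.03 m and angle between pot's own z axis and vertical below 0.08 rad and distance of pot from where it was at the start of the episode below 0.03 m and linear speed of pot below 0.01 m/s and height (world z) of pot below 0.012 m and distance of each of glass0, glass1, glass2, saucers from where it was at the start of the episode below 0.02 m and angle between each of glass0, glass1, glass2, saucers's own z axis and vertical below 0.1 rad); the robot touches nothing.
It fails at once if the clamp is overtightened (shoe pressed with more than 72 N) (contact force between shoe and anything else above 72 N).
It fails at once if the sugar pot is tipped (angle between pot's own z axis and vertical above 0.35 rad).
It fails at once if a glass or the saucers are knocked (distance of any of glass0, glass1, glass2, saucers from where it was at the start of the episode above 0.03 m or angle between any of glass0, glass1, glass2, saucers's own z axis and vertical above 0.4 rad).
It also fails if it takes over 72 s, if anything falls off the work surface, if the arm or the gripper's body presses on something with over 40 N, if the wrist force passes 120 N, or if a joint passes its speed limit or range.

## Robot

A 6-joint arm with a two-finger parallel gripper is mounted at the origin on the work surface. World frame = base frame: x ahead of the robot, y to its left, z up, the work surface at z = 0. Lengths are in m, angles in rad, forces in N, time in s.
With the tool pointing down it reaches from about 0.325 to 0.9 m from the base axis. Payload 6.1 kg.
Tool frame: the origin (TCP) lies between the finger pads; the fingertips stand 25 mm ahead of it and the grasp point (between the pads) lies 6 mm ahead of it; z points along the fingers, y is the line along which they close (so a half turn about z gives the same grasp; the last joint's range is limited). The gripper opens to 85 mm and grips with 20 to 120 N. Pads are 22 mm wide; open, the fingers measure 114 mm over their backs; the gripper's body (76 mm by 85 mm) begins 54 mm behind the grasp point. The pads swing forward as they close: fully open they stand 13 mm farther back than shut.
Start: joints at [0.977, 0.22, 1.526, -0, 1.395, -0.126], TCP at [0.282, 0.558, 0.256] pointing down, gripper open.
Joint ranges: [-2.98, 2.98], [-0.91, 2.08], [0.09, 2.57], [-1.24, 4.39], [0.2, 2.65], [-2.68, 2.68]. Speed limits (rad/s): [2.57, 2.57, 3.01, 3.14, 3.14, 3.14].

## Interface

Orientations are given as a unit quaternion [x, y, z, w].
In Python, from bench import bot gives the robot as it stands.
- The arm moves only by the tool play_rows, never from a script. Its argument "rows" is a list of rows, each an object with "turn": the turn, a rotation vector about the tool's x, y, z in rad, a list of three; "translation": the shift along the tool's x, y, z in cm, a list of three; "claw": the opening, from 0 (shut) to 1 (fully open). A call has exactly 5 rows; each row is the pose to reach, as a shift and turn from the pose commanded when the call began, along the tool's axes at that moment; what a row does not reach only later rows make up. A row lasts 1/8 s, in which the tool goes at most 62.5 mm and 10.7 degrees, less where a joint would pass 70% of its speed; a pose out of reach is approached as far as the arm can. A call with a gripper value outside its range is refused whole. The fingers move at their own pace and stop on an object; "squeeze" is the grip in N (left out, the last holds). Time passes only in rows, so rows that repeat a pose let the fingers close, or fill a call up. It gives the time, the measured TCP pose, the force, the opening and the grip force at its end, in the units of the state.
- bot.observe(): the state, without advancing time (a new reading comes with each control period).
- bot.grab_frame(name): name is "side" or "top"; returns a dict with "image" (480x640x3 uint8, red, green, blue), "z_map" (480x640 float32, m along the optical axis (not along the pixel's ray), 0 where there is no reading), "fx", "fy", "cx", "cy" (pixels), "R" (3x3) and "t" (3): a world point X has camera coordinates R X + t. Camera axes: x right, y down, z forward; pixel columns grow to the right and rows downward; lengths in m; the calibration is good to about 2 mm. A picture is of the moment at which its call begins.
- bot.job_done(): hands the job in; it is judged then, once.
The state is a dict: "t": time; "joint_pos": joint angles; "qvel": joint speeds; "tau": joint torques, N m; "tcp_pos": TCP position; "ee_rot": TCP orientation; "contact_force": force on the tool from outside, world axes, zero at the start; "moment": the same for the moment, N m; "opening": finger opening in m; "gripper_force": force on a finger pad.
Only numpy, scipy, OpenCV 4.12 (cv2) and the standard library are available. Lean on these libraries where they do the work, as an engineer would, in place of code of your own. Each camera call takes 0.05 s, during which the arm holds its last target. There are 200 camera calls.

## Working session

There is one attempt and no reset: what is moved stays moved. The work goes in short steps, Python scripts to look and compute and a tool call to move; the robot and the scene stay as the last step left them, time stands still between calls to the robot, and variables do not carry over. Pictures are saved under pics/ and viewed, at most 10 in all, crops included, and the job is handed in when it is done.

Besides the shell and the picture viewer there is one more tool, called after "Call:" as a command line: name --argument value ..., lists and objects as JSON in quotes. play_rows: Moves the arm, as the interface text tells. Its arguments: {"type":"object","properties":{"rows":{"type":"array","items":{"type":"object","properties":{"turn":{"type":"array","items":{"type":"number"}},"translation":{"type":"array","items":{"type":"number"}},"claw":{"type":"number"}}}},"squeeze":{"type":"number"}},"required":["rows"]}

```bash
mkdir -p pics; ls
python3 - <<'E'
from bench import bot
import cv2,pickle
s=bot.observe();print(s)
for n in("top","side"):
    f=bot.grab_frame(n);pickle.dump(f,open(n+"0.pkl","wb"))
    cv2.imwrite(f"pics/{n}0.png",f["image"][:,:,::-1]);print(n,f["fx"],f["fy"],f["cx"],f["cy"],f["R"],f["t"])
E
```

```text
pics
{'t': 0.0, 'joint_pos': array([ 9.76938647e-01,  2.21237983e-01,  1.52759850e+00, -6.35673543e-06,
        1.39469490e+00, -1.26125966e-01]), 'qvel': array([ 0.00075565,  0.00090866, -0.0001172 ,  0.00061893,  0.00121807,
        0.00073474]), 'tau': array([-1.38754112e-03, -4.96900570e+01, -3.89391482e+01, -4.43007075e-04,
        1.13865256e-02,  5.21736936e-06]), 'tcp_pos': array([0.28149872, 0.55740147, 0.25519852]), 'ee_rot': array([ 2.31739212e-01,  9.72777466e-01, -9.08327948e-04, -3.38545795e-04]), 'contact_force': array([ 0.05094601,  0.94283762, -0.06603747]), 'moment': array([-0.01747602,  0.02393484,  0.04422387]), 'gripper_force': 0.0, 'opening': 0.0852924939832713}
top 604.9858346156142 604.9858346156142 319.0754443938762 242.8359856031133 [[-0.02505691 -0.99960784 -0.01250273]
 [-0.98239173  0.02693777 -0.18488061]
 [ 0.1851449   0.00765004 -0.98268145]] [-0.03502392  0.62794934  0.9080129 ]
side 489.54529662464984 489.54529662464984 320.28646857236583 238.71456997773703 [[ 0.99765512 -0.06699894  0.01397863]
 [-0.03722211 -0.70253495 -0.71067515]
 [ 0.05743496  0.70848838 -0.70338143]] [-0.60120272  0.06154388  0.90174541]
```

View pics/top0.png

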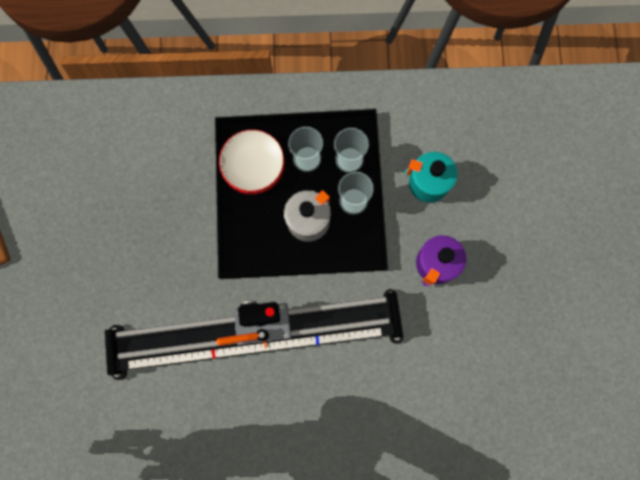

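View pics/side0.png

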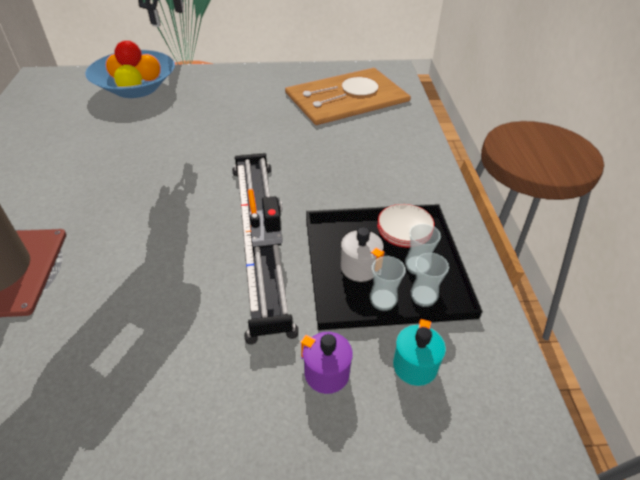

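The top image shows the steel pot at about (307,213), with a clip at (322,198) and a knob at (307,209). The purple pot at (441,258) and the turquoise one at (433,175) are look-alikes, because the description asks for steel on the tray. The red mark is at (213,353), the blue mark at (317,341), the lever tip at (218,342) and the hub at (263,335). I'll confirm with an enlarged crop and measure.

```bash
cat > h.py <<'E'
import numpy as np,cv2
def ray(f,u,v,z):
    d=f["R"].T@np.array([(u-f["cx"])/f["fx"],(v-f["cy"])/f["fy"],1.]);c=-f["R"].T@f["t"]
    return c+d*(z-c[2])/d[2]
def proj(f,X):
    c=f["R"]@np.asarray(X,float)+f["t"];return f["fx"]*c[0]/c[2]+f["cx"],f["fy"]*c[1]/c[2]+f["cy"]
def blobs(f,lo,hi,roi,amin=3):
    h=cv2.cvtColor(f["image"],cv2.COLOR_RGB2HSV);m=cv2.inRange(h,lo,hi);k=np.zeros_like(m);a,b,c,d=roi;k[b:d,a:c]=1
    n,l,s,ce=cv2.connectedComponentsWithStats(m*k);return [(s[i].tolist(),ce[i].round(2).tolist()) for i in range(1,n) if s[i][4]>=amin]
E
python3 - <<'E'
import pickle,cv2,numpy as np
from h import *
T=pickle.load(open("top0.pkl","rb"));S=pickle.load(open("side0.pkl","rb"))
a=cv2.resize(T["image"][175:385,100:400],None,fx=2.6,fy=2.6,interpolation=cv2.INTER_CUBIC)
cv2.imwrite("pics/c1.png",a[:,:,::-1])
b=cv2.resize(S["image"][140:345,225:425],None,fx=2.9,fy=2.9,interpolation=cv2.INTER_CUBIC)
cv2.imwrite("pics/c2.png",b[:,:,::-1])
for n,f,roi in(("T",T,(100,180,400,400)),("S",S,(220,140,420,345))):
    print(n,"orange",blobs(f,(5,150,120),(16,255,255),roi));print(" red",blobs(f,(0,130,90),(4,255,255),roi),blobs(f,(174,130,90),(180,255,255),roi));print(" blue",blobs(f,(108,120,80),(130,255,255),roi));
    print(" black knob",blobs(f,(0,0,0),(180,255,45),(285,195,330,225) if n=="T" else (350,220,375,245)))
print("red",ray(T,213,353.5,.04),"blue",ray(T,317,341,.04),"hub",ray(T,263,335,.081),"knobtop",ray(T,307,209,.1))
E
```

```text
T orange [([316, 191, 13, 13, 119], [322.1, 197.08]), ([216, 333, 43, 13, 297], [236.47, 338.58]), ([264, 342, 2, 5, 7], [264.71, 343.57])]
 red [([225, 180, 53, 14, 151], [249.76, 187.83]), ([265, 307, 9, 10, 62], [269.18, 311.48]), ([211, 349, 5, 10, 32], [213.0, 353.22])] [([254, 192, 4, 2, 4], [255.5, 192.5])]
 blue [([315, 335, 4, 10, 28], [316.96, 339.54])]
 black knob [([285, 195, 7, 8, 29], [286.93, 197.17]), ([301, 202, 13, 14, 147], [306.74, 208.82])]
S orange [([248, 189, 9, 24, 118], [251.78, 201.5]), ([372, 248, 12, 10, 38], [377.95, 253.0]), ([419, 321, 1, 3, 3], [419.0, 322.0]), ([301, 336, 14, 9, 30], [307.2, 340.07])]
 red [([268, 209, 8, 7, 44], [271.36, 211.75]), ([377, 216, 15, 28, 63], [381.1, 230.46]), ([393, 243, 16, 4, 21], [399.67, 245.0])] []
 blue []
 black knob [([350, 220, 25, 11, 109], [365.31, 222.85]), ([358, 234, 10, 11, 76], [362.3, 238.82])]
red [0.45729011 0.12038601 0.04      ] blue [ 0.4725903  -0.04410381  0.04      ] hub [0.48261137 0.03697827 0.081     ] knobtop [ 0.67261345 -0.03449857  0.1       ]
```

View pics/c1.png

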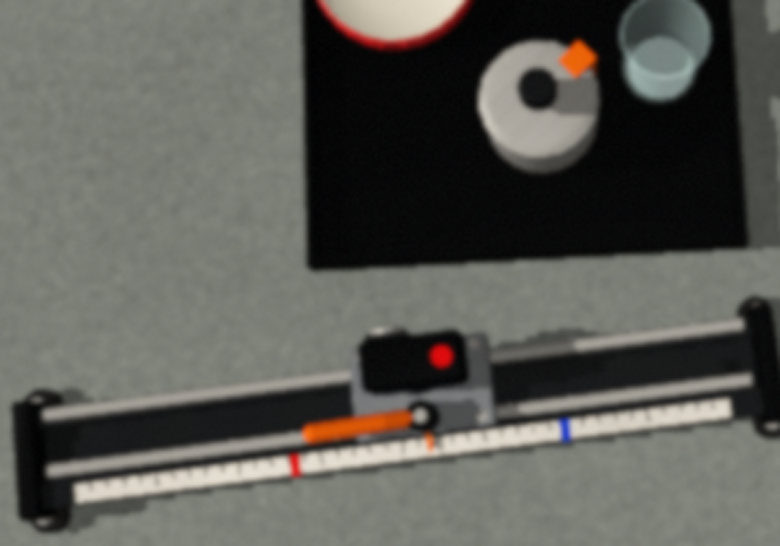

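View pics/c2.png

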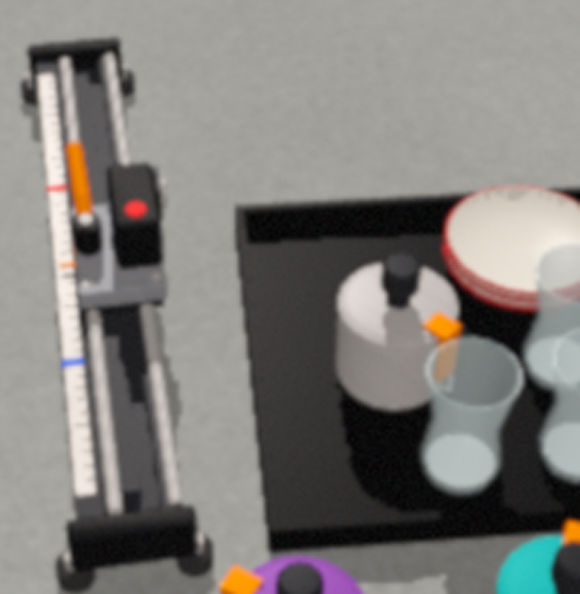

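The crops confirm the steel pot on the tray, with its clip pointing away from the slider. The orange pointer is at crop 1 (430,440), and the red mark is the left one at (295,465). Next I compute the geometry.

Run:
```python
import pickle
from h import *
from bench import bot
T=pickle.load(open("top0.pkl","rb"));S=pickle.load(open("side0.pkl","rb"))
red=ray(T,213,353.22,.04);blue=ray(T,316.96,339.54,.04);poi=ray(T,264.71,343.57,.041)
h=cv2.cvtColor(T["image"],cv2.COLOR_RGB2HSV)
m=cv2.inRange(h,(0,0,190),(180,60,255));m[:320]=0;m[375:]=0;m[:,:120]=0;m[:,390:]=0
ys,xs=np.nonzero(m);P=np.array([ray(T,u,v,.04)[:2] for u,v in zip(xs,ys)])
vx,vy,x0,y0=cv2.fitLine(P.astype(np.float32),cv2.DIST_HUBER,0,.001,.001).ravel()
if vy<0:vx,vy=-vx,-vy
psi2=np.arctan2(-vx,vy);print(len(P),"strip yaw",psi2)
d=(red-blue)[:2];print("red",red,"blue",blue,"yaw",np.arctan2(-d[0],d[1]),"pointer",poi)
psi=psi2;ey=np.array([-np.sin(psi),np.cos(psi)]);ex=np.array([np.cos(psi),np.sin(psi)])
for q in(red,blue,poi):print("along",q[:2]@ey,"across",q[:2]@ex)
hub=ray(T,263.5,335,.081);print("hub",hub,hub[:2]@ey,hub[:2]@ex)
# lever axis from orange blob
mo=cv2.inRange(h,(5,150,120),(16,255,255));mo[:330]=0;mo[347:]=0;mo[:,262:]=0
ys,xs=np.nonzero(mo);Q=np.array([ray(T,u,v,.087)[:2] for u,v in zip(xs,ys)])
print("lever ends along",(Q@ey).min(),(Q@ey).max());
a=Q[(Q@ey)>np.quantile(Q@ey,.9)].mean(0);b=Q[(Q@ey)<np.quantile(Q@ey,.1)].mean(0);print(a,b,"lever ang",np.arctan2(-(a-b)@ex,(a-b)@ey))
kn=ray(T,306.74,208.82,.1);kS=ray(S,362.3,238.82,.092);print("knob",kn,kS)
cl=ray(T,322.1,197.08,.06);cS=ray(S,377.95,253,.06);print("clip",cl,cS,"ang",[np.degrees(np.arctan2(*(c-kn)[:2][::-1])) for c in(cl,cS)])
z=T["z_map"];print(z[205:212:3,304:311:3],z[335,255:270:3])
lens=poi[:2]+ (red-poi)[:2]+ey*.013+ex*(.046+.0235);print("lens target",lens,"wanted clip",np.degrees(np.arctan2(*(lens-kn[:2])[::-1])))
```

```text
1283 strip yaw 0.103100136
red [0.45772483 0.12038924 0.04      ] blue [ 0.47486994 -0.04409626  0.04      ] yaw 0.10385975114105372 pointer [0.47065449 0.03851807 0.041     ]
along 0.07264202291524036 across 0.46768442640015956
along -0.0927345656401332 across 0.4678100486301207
along -0.010125092001661026 across 0.47211944712378096
hub [0.482592   0.03621885 0.081     ] -0.013640674842873561 0.4837569366168561
lever ends along -0.005832404261497848 0.057810015182738955
[0.47481118 0.10351704] [0.48170162 0.04843743] lever ang 0.02135292545727801
knob [ 0.67291049 -0.03410327  0.1       ] [ 0.67135837 -0.04129314  0.092     ]
clip [ 0.70164803 -0.05827002  0.06      ] [ 0.70103774 -0.0462494   0.06      ] ang [np.float64(-40.062054774735834), np.float64(-23.35602518736831)]
[[0.93070686 0.93110716 0.93007714]
 [0.92922103 0.9313003  0.9271892 ]
 [0.92937315 0.9291999  0.9336798 ]] [0.91661334 0.9154095  0.9132711  0.916161   0.9161891 ]
lens target [0.52551785 0.14047298] wanted clip 130.1740012546081
```

Call:
play_rows --rows '[{"translation": [-5, -3.8, 0], "turn": [0, 0, 0.15], "claw": 0}, {"translation": [-10, -7.6, 0], "turn": [0, 0, 0.3], "claw": 0}, {"translation": [-15, -11.4, 0], "turn": [0, 0, 0.45], "claw": 0}, {"translation": [-20, -15.2, 0], "turn": [0, 0, 0.6], "claw": 0}, {"translation": [-20, -15.2, 0], "turn": [0, 0, 0.6], "claw": 0}]'

```text
t: 0.72
tcp_pos: [0.3933, 0.3286, 0.256]
ee_rot: [0.512, 0.859, -0.001, 0.0]
contact_force: [0.0, 0.8, 0.6]
opening: -0.0002
gripper_force: 0.0
```

```bash
cat >> h.py <<'E'
PSI=.1031;EX=np.array([np.cos(PSI),np.sin(PSI)]);EY=np.array([-np.sin(PSI),np.cos(PSI)])
def go(along,across,z,yaw=None,xy=None):
    "tool-frame shift (cm) and turn to the rail-frame target"
    from bench import bot
    from scipy.spatial.transform import Rotation as Ro
    s=bot.observe();R=Ro.from_quat(s["ee_rot"]);p=s["tcp_pos"]
    w=xy if xy is not None else EX*across+EY*along
    x=R.apply([1,0,0]);zt=R.apply([0,0,1])
    a=np.arctan2(x[1],x[0]);t=(np.pi/2+PSI) if yaw is None else yaw
    print("t",s["t"],"now along/across/z",p[:2]@EY,p[:2]@EX,p[2],"F along/across/z",s["contact_force"][:2]@EY,s["contact_force"][:2]@EX,s["contact_force"][2])
    print("shift cm",100*R.inv().apply(np.r_[w,z]-p),"turn z",-((t-a+np.pi)%(2*np.pi)-np.pi),"tilt",zt[:2],"q6",s["joint_pos"][5],"open",s["opening"])
E
python3 -c "
from h import *
go(.050,.513,.20)"
```

```text
t 0.725 now along/across/z 0.28638342489533203 0.4250532649177018 0.25597061768657536 F along/across/z 0.7823678640212947 0.0822877347507956 0.6193649208871311
shift cm [-25.19856925  -0.9319569    5.62211547] turn z 0.39328256036864806 tilt [-9.01412262e-05 -1.15293904e-03] q6 0.046408340336996035 open -0.00018593922170308426
```

Call:
play_rows --rows '[{"translation": [-5, -0.2, 1.1], "turn": [0, 0, 0.1], "claw": 0}, {"translation": [-10, -0.4, 2.2], "turn": [0, 0, 0.2], "claw": 0}, {"translation": [-15, -0.6, 3.3], "turn": [0, 0, 0.3], "claw": 0}, {"translation": [-20, -0.8, 4.5], "turn": [0, 0, 0.393], "claw": 0}, {"translation": [-25.2, -0.93, 5.6], "turn": [0, 0, 0.393], "claw": 0}]'

```text
t: 1.35
tcp_pos: [0.5054, 0.1066, 0.1997]
ee_rot: [0.667, 0.745, 0.0, -0.0]
contact_force: [0.4, 0.5, 0.3]
opening: -0.0001
gripper_force: 0.0
```

Call:
play_rows --rows '[{"translation": [0, 0, 0], "claw": 0}, {"translation": [0, 0, 2.5], "claw": 0}, {"translation": [0, 0, 5], "claw": 0}, {"translation": [0, 0, 7], "claw": 0}, {"translation": [0, 0, 7], "claw": 0}]'

```text
$.rows[0]: bad value
```

```bash
python3 -c "
from h import *
from bench import bot
f=bot.grab_frame('top');a=cv2.resize(f['image'][280:385,180:340],None,fx=4.8,fy=4.8,interpolation=cv2.INTER_CUBIC);cv2.imwrite('pics/c3.png',a[:,:,::-1])
go(.050,.513,.10)"
```

```text
t 1.4 now along/across/z 0.04857222376017992 0.5149440253088597 0.19831737600038488 F along/across/z -4.878666119617911 -0.6029491262033018 -0.8831450132993692
shift cm [ 0.17649556 -0.18705076  9.83133274] turn z 0.006358867280508829 tilt [-0.00029018 -0.00335592] q6 -0.06179070007877888 open -0.00012681348194704738
```

View pics/c3.png

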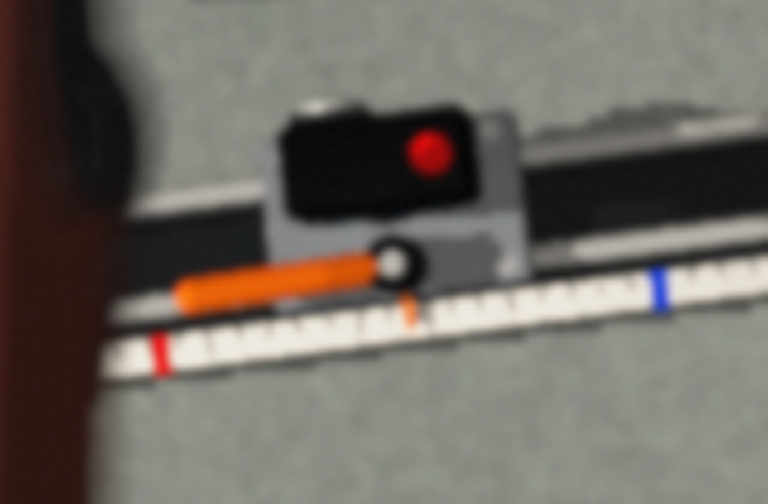

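The crop shows the lever end at (190,293), the pointer at (409,310), the red mark at (162,353) and the gripper at the left edge. The second call was refused because it left out "turn". Going down now.

Call:
play_rows --rows '[{"translation": [0.15, -0.15, 3], "turn": [0, 0, 0], "claw": 0}, {"translation": [0.15, -0.15, 6], "turn": [0, 0, 0], "claw": 0}, {"translation": [0.15, -0.15, 9], "turn": [0, 0, 0], "claw": 0}, {"translation": [0.15, -0.15, 10], "turn": [0, 0, 0], "claw": 0}, {"translation": [0.15, -0.15, 10], "turn": [0, 0, 0], "claw": 0}]'

```text
t: 2.02
tcp_pos: [0.503, 0.1087, 0.0999]
ee_rot: [0.667, 0.745, -0.0, -0.001]
contact_force: [0.6, -0.8, -0.1]
opening: 0.0001
gripper_force: 0.0
```

Call:
play_rows --rows '[{"translation": [0, 0, 0], "turn": [0, 0, 0], "claw": 0}, {"translation": [0, -0.2, 0], "turn": [0, 0, 0], "claw": 0}, {"translation": [0, -0.4, 0], "turn": [0, 0, 0], "claw": 0}, {"translation": [0, -0.6, 0], "turn": [0, 0, 0], "claw": 0}, {"translation": [0, -0.6, 0], "turn": [0, 0, 0], "claw": 0}]'

```text
t: 2.65
tcp_pos: [0.4974, 0.1073, 0.1004]
ee_rot: [0.667, 0.745, 0.0, 0.0]
contact_force: [-0.7, -0.6, 0.3]
opening: 0.0001
gripper_force: 0.0
```

```bash
python3 -c "
from h import *
go(.050,.513,.10)"
```

```text
t 2.65 now along/across/z 0.055591566616813776 0.5057596513779824 0.10039939612591288 F along/across/z -0.5064572941554623 -0.7161763412750574 0.3098411005577664
shift cm [-0.56406578  0.72021394  0.03999378] turn z 0.006797984551361047 tilt [7.64418747e-05 1.09675532e-05] q6 -0.05242865551381083 open 7.947009932932207e-05
```

Call:
play_rows --rows '[{"translation": [-0.7, 0, 0], "turn": [0, 0, 0], "claw": 0}, {"translation": [-0.54, -0.67, 0], "turn": [0, 0, -0.1], "claw": 0}, {"translation": [-0.43, -1.29, 0], "turn": [0, 0, -0.2], "claw": 0}, {"translation": [-0.39, -1.92, 0], "turn": [0, 0, -0.3], "claw": 0}, {"translation": [-0.41, -2.56, 0], "turn": [0, 0, -0.4], "claw": 0}]'

```text
t: 3.28
tcp_pos: [0.4737, 0.1005, 0.1007]
ee_rot: [0.505, 0.863, 0.001, 0.001]
contact_force: [3.3, 1.8, -2.1]
opening: 0.0001
gripper_force: 2.3
```

```bash
python3 -c "
from h import *
go(.0377,.4455,.10)"
```

```text
t 3.275 now along/across/z 0.051185947234270064 0.4815515600774163 0.10073358548798163 F along/across/z 1.4749106733708028 3.4871548327272204 -2.110190595872849
shift cm [ 0.19911487 -3.84420199  0.06085504] turn z 0.40969622659814187 tilt [0.00318719 0.00088537] q6 -0.46772271081822964 open 6.165338485206631e-05
```

Call:
play_rows --rows '[{"translation": [0.17, -0.61, 0], "turn": [0, 0, -0.1], "claw": 0}, {"translation": [0.28, -1.23, 0], "turn": [0, 0, -0.2], "claw": 0}, {"translation": [0.32, -1.86, 0], "turn": [0, 0, -0.3], "claw": 0}, {"translation": [0.31, -2.49, 0], "turn": [0, 0, -0.4], "claw": 0}, {"translation": [0.22, -3.12, 0], "turn": [0, 0, -0.5], "claw": 0}]'

```text
t: 3.9
tcp_pos: [0.4448, 0.0876, 0.1006]
ee_rot: [0.275, 0.961, 0.001, 0.001]
contact_force: [2.5, 4.3, -2.0]
opening: 0.0
gripper_force: 2.4
```

Call:
play_rows --rows '[{"translation": [0.17, -0.61, 0], "turn": [0, 0, -0.1], "claw": 0}, {"translation": [0.28, -1.23, 0], "turn": [0, 0, -0.2], "claw": 0}, {"translation": [0.28, -1.23, 0], "turn": [0, 0, -0.2], "claw": 0}, {"translation": [0.28, -1.23, 0], "turn": [0, 0, -0.2], "claw": 0}, {"translation": [0.28, -0.6, -1], "turn": [0, 0, -0.2], "claw": 0}]'

```text
t: 4.53
tcp_pos: [0.4378, 0.0833, 0.1098]
ee_rot: [0.18, 0.984, -0.001, -0.001]
contact_force: [-0.5, -1.2, -0.3]
opening: 0.0001
gripper_force: 0.0
```

```bash
python3 -c "
from h import *
go(-.08,.503,.17)"
```

```text
t 4.525 now along/across/z 0.0378239188385901 0.4440427276254223 0.10980078238917919 F along/across/z -1.1405780189894077 -0.6259204074757941 -0.3459887618431271
shift cm [-10.54233534  -7.89375835  -6.03088392] turn z 1.1054477721611429 tilt [-0.00269248 -0.0007261 ] q6 -1.1969140262502316 open 0.00013031505794641626
```

Call:
play_rows --rows '[{"translation": [0, 0, -3], "turn": [0, 0, 0.15], "claw": 0}, {"translation": [0, 0, -6], "turn": [0, 0, 0.32], "claw": 0}, {"translation": [-3, -2.5, -6], "turn": [0, 0, 0.5], "claw": 0}, {"translation": [-7, -5, -6], "turn": [0, 0, 0.68], "claw": 0}, {"translation": [-10.5, -7.9, -6], "turn": [0, 0, 0.86], "claw": 0}]'

```text
t: 5.15
tcp_pos: [0.5103, -0.0284, 0.1713]
ee_rot: [0.576, 0.818, -0.0, 0.001]
contact_force: [0.0, 0.1, 0.8]
opening: 0.0004
gripper_force: 0.0
```

Call:
play_rows --rows '[{"translation": [0, 0, 0], "turn": [0, 0, 0.12], "claw": 0}, {"translation": [0, 0, 0], "turn": [0, 0, 0.245], "claw": 0}, {"translation": [0, 0, 0], "turn": [0, 0, 0.245], "claw": 0}, {"translation": [0, 0, 0], "turn": [0, 0, 0.245], "claw": 0}, {"translation": [0, 0, 0], "turn": [0, 0, 0.245], "claw": 0}]'

```text
t: 5.78
tcp_pos: [0.509, -0.0272, 0.1705]
ee_rot: [0.668, 0.744, -0.0, 0.0]
contact_force: [0.9, -0.1, -0.7]
opening: -0.0
gripper_force: 0.0
```

```bash
python3 -c "
from h import *
from bench import bot
f=bot.grab_frame('top')
print(blobs(f,(5,120,100),(16,255,255),(100,300,400,400)),blobs(f,(0,130,90),(4,255,255),(190,340,300,365)))
f=bot.grab_frame('side');a=cv2.resize(f['image'][140:345,200:425],None,fx=2.8,fy=2.8,interpolation=cv2.INTER_CUBIC);cv2.imwrite('pics/c4.png',a[:,:,::-1])
go(-.08,.503,.072)"
```

```text
[([199, 300, 7, 17, 27], [201.85, 308.11]), ([285, 300, 3, 3, 4], [285.75, 301.0]), ([306, 301, 3, 1, 3], [307.0, 301.0]), ([328, 300, 3, 5, 6], [328.67, 302.0]), ([336, 300, 3, 10, 19], [337.05, 304.26]), ([261, 303, 4, 2, 5], [262.2, 303.6]), ([273, 303, 3, 4, 8], [274.0, 304.38]), ([298, 302, 3, 2, 3], [299.0, 302.67]), ([312, 302, 2, 2, 3], [312.67, 302.33]), ([320, 302, 5, 6, 8], [322.0, 304.0]), ([278, 304, 7, 3, 9], [281.11, 305.0]), ([284, 306, 9, 4, 15], [288.2, 307.07]), ([296, 306, 4, 5, 9], [297.78, 308.56]), ([301, 309, 5, 3, 7], [303.14, 310.14]), ([269, 311, 4, 5, 9], [270.89, 313.11]), ([307, 310, 3, 2, 3], [308.0, 310.67]), ([311, 311, 3, 2, 4], [311.75, 311.75]), ([326, 311, 3, 5, 5], [327.2, 313.0]), ([335, 311, 2, 5, 7], [335.57, 313.0]), ([274, 312, 7, 6, 17], [276.71, 314.59]), ([320, 312, 4, 3, 5], [321.4, 312.8]), ([283, 314, 19, 6, 37], [290.62, 316.73]), ([301, 316, 10, 7, 24], [306.17, 319.42]), ([334, 317, 3, 5, 8], [335.12, 318.5]), ([193, 318, 7, 19, 32], [196.28, 326.75]), ([314, 320, 12, 5, 28], [318.32, 321.79]), ([332, 326, 3, 6, 9], [332.67, 328.33]
[... 418 characters left out ...]
3.0]), ([194, 340, 5, 4, 11], [196.09, 341.09]), ([204, 340, 1, 3, 3], [204.0, 341.0]), ([207, 340, 3, 3, 5], [208.2, 341.2]), ([192, 348, 2, 3, 4], [192.5, 349.0]), ([203, 348, 5, 6, 13], [205.23, 351.15]), ([190, 350, 5, 5, 9], [192.44, 352.44]), ([200, 355, 4, 2, 6], [201.5, 355.5]), ([201, 358, 5, 7, 15], [202.8, 360.47]), ([190, 360, 3, 4, 4], [191.0, 361.5])]
t 5.875 now along/across/z -0.07948238148458134 0.5034821746880352 0.17038373298507453 F along/across/z -0.020888477842281268 -0.8010579929694828 -0.4333307426306871
shift cm [-0.05055086 -0.04839413  9.83837873] turn z 0.0029012609857135274 tilt [ 1.42144285e-05 -1.07949697e-04] q6 -0.31419338143089626 open -8.598727530394606e-06
```

View pics/c4.png

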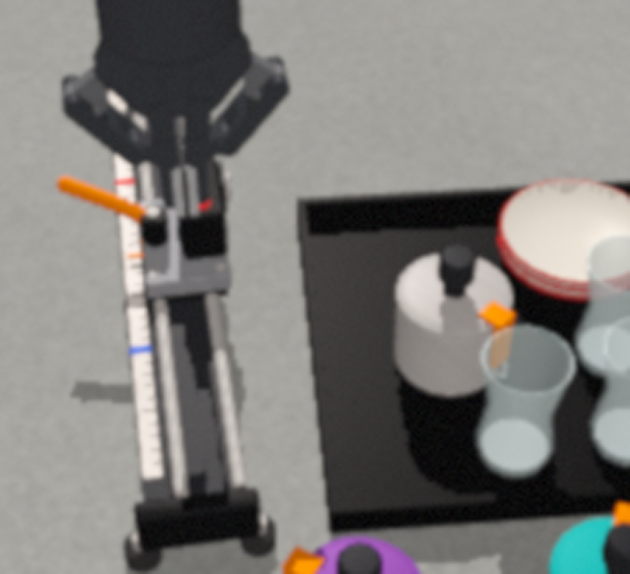

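The lever now stands at about 1 rad (tip at (65,183) in the crop) and the pointer is at (135,257). Fingers go down behind the carriage's right end, then push.

Call:
play_rows --rows '[{"translation": [0, 0, 4], "turn": [0, 0, 0], "claw": 0}, {"translation": [0, 0, 8], "turn": [0, 0, 0], "claw": 0}, {"translation": [0, 0, 9.8], "turn": [0, 0, 0], "claw": 0}, {"translation": [0, 0, 9.8], "turn": [0, 0, 0], "claw": 0}, {"translation": [0, 0, 9.8], "turn": [0, 0, 0], "claw": 0}]'

```text
t: 6.5
tcp_pos: [0.5102, -0.0276, 0.0738]
ee_rot: [0.669, 0.743, 0.001, 0.001]
contact_force: [0.3, -0.3, 0.9]
opening: -0.0002
gripper_force: 0.0
```

Call:
play_rows --rows '[{"translation": [0.6, 0, 0], "turn": [0, 0, 0], "claw": 0}, {"translation": [1.2, 0, 0], "turn": [0, 0, 0], "claw": 0}, {"translation": [2, 0, 0], "turn": [0, 0, 0], "claw": 0}, {"translation": [2.8, 0, 0], "turn": [0, 0, 0], "claw": 0}, {"translation": [3.6, 0, 0], "turn": [0, 0, 0], "claw": 0}]'

```text
t: 7.12
tcp_pos: [0.5058, 0.0085, 0.0729]
ee_rot: [0.669, 0.743, 0.0, 0.001]
contact_force: [-0.1, -4.8, 4.0]
opening: 0.0005
gripper_force: 2.4
```

Call:
play_rows --rows '[{"translation": [1.2, 0, 0], "turn": [0, 0, 0], "claw": 0}, {"translation": [2.6, 0, 0], "turn": [0, 0, 0], "claw": 0}, {"translation": [4.0, 0, 0], "turn": [0, 0, 0], "claw": 0}, {"translation": [5.0, 0, 0], "turn": [0, 0, 0], "claw": 0}, {"translation": [5.4, 0, 0], "turn": [0, 0, 0], "claw": 0}]'

```text
t: 7.75
tcp_pos: [0.4999, 0.0628, 0.0725]
ee_rot: [0.669, 0.744, 0.0, 0.0]
contact_force: [2.5, -4.7, 2.9]
opening: -0.0
gripper_force: 2.3
```

```bash
python3 -c "
from h import *
from bench import bot
f=bot.grab_frame('top');go(.0196,.503,.072)
g=bot.grab_frame('side')
a=cv2.resize(f['image'][300:400,150:300],None,fx=3.9,fy=3.9,interpolation=cv2.INTER_CUBIC);b=cv2.resize(g['image'][150:280,200:330],None,fx=3,fy=3,interpolation=cv2.INTER_CUBIC)
c=np.zeros((800,600,3),np.uint8);c[:390,:585]=a;c[400:790,:390]=b;cv2.imwrite('pics/c5.png',cv2.resize(c[:,:,::-1],(450,600)))
import pickle;pickle.dump((f,g),open('p5.pkl','wb'))"
```

```text
t 7.8 now along/across/z 0.011336421009606867 0.5033973865997626 0.07229640756524183 F along/across/z -0.9118009575635608 1.0567184715252957 0.20059694725301902
shift cm [ 0.82643989 -0.03769359  0.03002343] turn z 0.0024833103359780395 tilt [0.00018684 0.00049635] q6 -0.13733664130930026 open -0.00019143106637129468
```

View pics/c5.png

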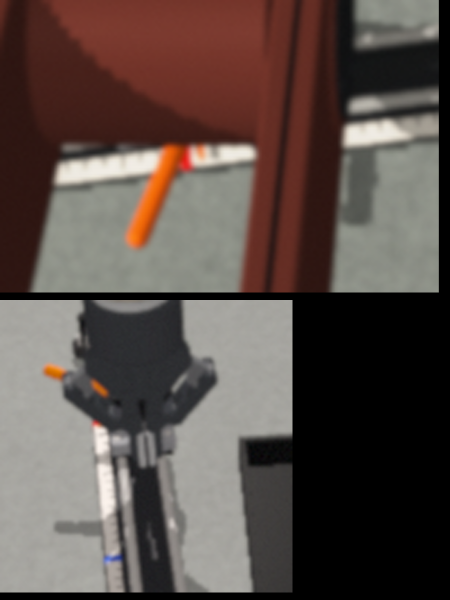

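The top part shows the pointer at (201,150), just right of the red mark at (186,158).

```bash
python3 -c "
from h import *
import pickle
f,g=pickle.load(open('p5.pkl','rb'))
f0=pickle.load(open('top0.pkl','rb'))
for n,b in (('now',blobs(f,(4,60,150),(20,255,255),(214,345,226,358))),('start',blobs(f0,(4,60,150),(20,255,255),(255,340,275,352))),('red',blobs(f,(0,100,90),(5,255,255),(205,345,217,362)))):
  for s,c in b: print(n,s,c,ray(f,*c,.041)[:2]@EY)
print(f['image'][348:356,208:224,:].tolist()[3])
"
```

```text
now [215, 350, 6, 5, 25] [217.44, 351.68] 0.06527301219917059
start [263, 343, 5, 6, 22] [264.95, 345.18] -0.01022205585508005
red [211, 349, 5, 10, 31] [213.23, 354.48] 0.07228542043621905
[[230, 95, 9], [215, 85, 7], [192, 74, 8], [169, 63, 7], [162, 54, 10], [181, 53, 30], [208, 96, 85], [219, 153, 141], [217, 174, 156], [223, 156, 123], [233, 142, 92], [234, 167, 130], [226, 193, 172], [205, 191, 176], [170, 161, 150], [158, 150, 139]]
```

Call:
play_rows --rows '[{"translation": [0.2, 0, 0], "turn": [0, 0, 0], "claw": 0}, {"translation": [0.4, 0, 0], "turn": [0, 0, 0], "claw": 0}, {"translation": [0.6, 0, 0], "turn": [0, 0, 0], "claw": 0}, {"translation": [0.75, 0, 0], "turn": [0, 0, 0], "claw": 0}, {"translation": [0.75, 0, 0], "turn": [0, 0, 0], "claw": 0}]'

```text
t: 8.48
tcp_pos: [0.4981, 0.0697, 0.0718]
ee_rot: [0.669, 0.743, -0.0, -0.001]
contact_force: [-1.3, -4.0, -0.7]
opening: 0.0001
gripper_force: 1.9
```

Call:
play_rows --rows '[{"translation": [-3, 0, 0], "turn": [0, 0, 0], "claw": 0}, {"translation": [-3, 0, -5], "turn": [0, 0, 0], "claw": 0}, {"translation": [-3, 0, -10], "turn": [0, 0, 0], "claw": 0}, {"translation": [-8, 0, -10], "turn": [0, 0, 0], "claw": 0}, {"translation": [-14, 0, -10], "turn": [0, 0, 0], "claw": 0}]'

```text
t: 9.1
tcp_pos: [0.5145, -0.0692, 0.1737]
ee_rot: [0.668, 0.744, 0.002, 0.001]
contact_force: [0.7, -0.4, 0.5]
opening: -0.0
gripper_force: 0.0
```

```bash
python3 -c "
from h import *
from bench import bot
go(.0196,.503,.072)
f=bot.grab_frame('top')
import pickle;pickle.dump(f,open('p6.pkl','wb'))
a=cv2.resize(f['image'][320:385,160:270],None,fx=6,fy=6,interpolation=cv2.INTER_CUBIC);cv2.imwrite('pics/c6.png',a[:,:,::-1])
"
```

```text
t 9.1 now along/across/z -0.12178824230063143 0.5046730231926748 0.17374123320923116 F along/across/z -0.4340175633173452 0.6134999196147732 0.5002239549825612
shift cm [14.13175118 -0.13458644 10.18443033] turn z 0.004858165429550532 tilt [0.00342996 0.00113446] q6 -0.395640791609589 open -1.2964392549966648e-05
```

View pics/c6.png

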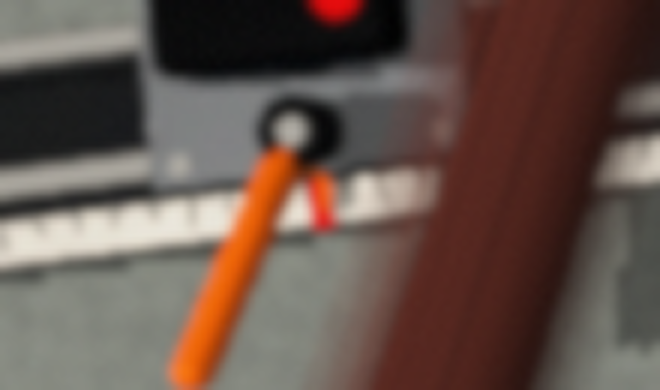

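```bash
python3 -c "
from h import *
import pickle
f=pickle.load(open('p6.pkl','rb'))
im=f['image'].astype(float)
for v in range(347,360):
  # reddishness: R-B profile in mark columns
  w=np.clip(im[v,209:219,0]-im[v,209:219,2]-40,0,None)
  if w.sum()>50:
    u=(w*np.arange(209,219)).sum()/w.sum();h=cv2.cvtColor(f['image'][v:v+1,209:219],cv2.COLOR_RGB2HSV)[0,:,0]
    print(v,round(u,2),'along',round(ray(f,u,v,.041)[:2]@EY,4),h.tolist(),im[v,209:219,1].astype(int).tolist())
"
```

```text
347 209.21 along 0.0775 [10, 9, 9, 9, 8, 6, 8, 0, 0, 90] [40, 30, 33, 43, 59, 71, 77, 76, 72, 67]
348 211.05 along 0.0747 [10, 9, 9, 9, 8, 7, 6, 10, 15, 20] [47, 43, 47, 57, 70, 75, 74, 69, 65, 71]
349 212.08 along 0.0733 [9, 8, 7, 8, 9, 8, 8, 8, 17, 19] [60, 60, 57, 63, 75, 80, 77, 74, 80, 105]
350 212.55 along 0.0727 [9, 7, 4, 6, 9, 9, 8, 9, 16, 18] [93, 95, 74, 66, 81, 93, 98, 100, 108, 138]
351 212.84 along 0.0724 [11, 8, 4, 5, 8, 9, 8, 10, 17, 19] [137, 138, 103, 72, 84, 102, 114, 120, 127, 155]
352 213.03 along 0.0722 [12, 9, 4, 4, 8, 9, 8, 10, 17, 19] [174, 171, 125, 80, 83, 101, 117, 129, 139, 161]
353 213.11 along 0.0723 [15, 10, 4, 4, 8, 8, 7, 9, 17, 18] [199, 193, 146, 92, 81, 97, 117, 137, 151, 170]
354 213.17 along 0.0723 [16, 12, 5, 4, 6, 7, 6, 9, 17, 19] [215, 208, 166, 104, 76, 90, 119, 150, 171, 189]
355 213.27 along 0.0723 [20, 13, 6, 3, 4, 4, 4, 8, 15, 20] [223, 215, 177, 110, 65, 76, 117, 160, 183, 196]
356 213.37 along 0.0723 [18, 13, 6, 2, 2, 2, 2, 5, 13, 18] [215, 206, 171, 107, 55, 59, 101, 140, 162, 168]
357 213.4 along 0.0724 [19, 13, 5, 2, 1, 1, 2, 4, 10, 19] [181, 170, 140, 91, 55, 54, 78, 102, 115, 119]
358 213.25 along 0.0728 [20, 15, 5, 3, 2, 2, 3, 6, 15, 19] [124, 116, 101, 84, 77, 79, 85, 91, 95, 95]
```

The pointer sits over the red mark but about 1.5 mm short, so I nudge it on.

Call:
play_rows --rows '[{"translation": [5, 0, 0], "turn": [0, 0, 0], "claw": 0}, {"translation": [11, 0, 2], "turn": [0, 0, 0], "claw": 0}, {"translation": [11, 0, 7], "turn": [0, 0, 0], "claw": 0}, {"translation": [11, 0, 10], "turn": [0, 0, 0], "claw": 0}, {"translation": [12, 0, 10], "turn": [0, 0, 0], "claw": 0}]'

```text
t: 9.78
tcp_pos: [0.4984, 0.0508, 0.0698]
ee_rot: [0.669, 0.743, -0.001, -0.003]
contact_force: [0.1, 0.1, 0.2]
opening: 0.0
gripper_force: 0.0
```

Call:
play_rows --rows '[{"translation": [1, 0, 0], "turn": [0, 0, 0], "claw": 0}, {"translation": [1.7, 0, 0], "turn": [0, 0, 0], "claw": 0}, {"translation": [2, 0, 0], "turn": [0, 0, 0], "claw": 0}, {"translation": [2.15, 0, 0], "turn": [0, 0, 0], "claw": 0}, {"translation": [2.15, 0, 0], "turn": [0, 0, 0], "claw": 0}]'

```text
t: 10.4
tcp_pos: [0.4996, 0.0706, 0.0731]
ee_rot: [0.669, 0.743, 0.001, 0.001]
contact_force: [1.7, -3.8, 2.8]
opening: -0.0
gripper_force: 1.8
```

Call:
play_rows --rows '[{"translation": [-3, 0, 0], "turn": [0, 0, 0], "claw": 0}, {"translation": [-3, 0, -5], "turn": [0, 0, 0], "claw": 0}, {"translation": [-3, 0, -10], "turn": [0, 0, 0], "claw": 0}, {"translation": [-8, 0, -10], "turn": [0, 0, 0], "claw": 0}, {"translation": [-14, 0, -10], "turn": [0, 0, 0], "claw": 0}]'

```text
t: 11.02
tcp_pos: [0.5137, -0.0683, 0.1731]
ee_rot: [0.668, 0.744, 0.001, 0.0]
contact_force: [1.3, -0.0, -0.6]
opening: -0.0002
gripper_force: 0.0
```

```bash
cat > m.py <<'E'
from h import *
from bench import bot
import pickle
f=bot.grab_frame('top');pickle.dump(f,open('p7.pkl','wb'))
im=f['image']
for v in range(350,357):
  h=cv2.cvtColor(im[v:v+1,206:222],cv2.COLOR_RGB2HSV)[0]
  print(v,[(int(a),int(b)) for a,b in h[:,:2]])
h=cv2.cvtColor(im,cv2.COLOR_RGB2HSV);m=cv2.inRange(h,(6,180,120),(14,255,255));m[:325]=0;m[410:]=0;m[:,:150]=0;m[:,240:]=0
n,l,s,c=cv2.connectedComponentsWithStats(m);i=1+s[1:,4].argmax()
ys,xs=np.nonzero(l==i);Q=np.array([ray(f,u,v,.087)[:2] for u,v in zip(xs,ys)]).astype(np.float32)
vx,vy,x0,y0=cv2.fitLine(Q,cv2.DIST_L2,0,.001,.001).ravel();d=np.array([vx,vy]);d*=np.sign(d@EY)
print("lever ang",np.arctan2(-d@EX,d@EY),s[i])
E
python3 m.py; python3 -c "
from h import *
go(.0,.42,.10)"
```

```text
350 [(11, 242), (9, 208), (9, 152), (10, 105), (7, 107), (6, 166), (8, 215), (9, 225), (7, 191), (5, 133), (7, 70), (14, 33), (18, 27), (19, 27), (17, 26), (16, 30)]
351 [(10, 228), (9, 169), (11, 98), (12, 59), (8, 68), (5, 138), (7, 205), (9, 225), (7, 194), (5, 136), (6, 73), (17, 34), (18, 27), (17, 28), (16, 28), (16, 29)]
352 [(9, 201), (10, 126), (12, 64), (15, 39), (10, 51), (5, 117), (7, 194), (9, 225), (8, 196), (6, 136), (7, 68), (16, 33), (18, 28), (16, 29), (16, 29), (17, 30)]
353 [(9, 166), (10, 90), (15, 45), (16, 30), (11, 42), (5, 100), (6, 178), (9, 221), (8, 199), (5, 133), (8, 66), (17, 32), (17, 28), (16, 29), (16, 29), (16, 29)]
354 [(9, 127), (12, 61), (16, 32), (19, 23), (12, 36), (6, 83), (5, 159), (7, 215), (6, 198), (5, 131), (8, 62), (16, 31), (19, 28), (17, 29), (16, 29), (16, 30)]
355 [(10, 89), (14, 44), (18, 26), (21, 21), (13, 32), (6, 73), (4, 146), (4, 208), (4, 195), (4, 131), (7, 64), (14, 32), (18, 28), (17, 29), (15, 31), (15, 31)]
356 [(12, 67), (16, 34), (19, 25), (19, 24), (12, 34), (6, 72), (2, 143), (2, 203), (2, 196), (2, 140), (5, 74), (12, 38), (16, 33), (15, 33), (13, 36), (13, 39)]
lever ang 1.062549581396512 [189 345  20  40 245]
t 11.075 now along/across/z -0.12812322448064564 0.5035099399136507 0.17295631700049588 F along/across/z -5.896416220190445 -1.6726761766887732 0.6011369966836779
shift cm [12.84217677 -8.36208425  7.23014466] turn z -8.763410478795919e-05 tilt [ 0.00180291 -0.00404399] q6 -0.39769098255059165 open 1.3021650213194055e-05
```

The pointer is now centred on the red mark, with red showing equally on both sides. Next: move to the robot side of the lever, tool turned to lie along it.

Call:
play_rows --rows '[{"translation": [4, -2, 0], "turn": [0, 0, -0.18], "claw": 0}, {"translation": [8, -4, 0], "turn": [0, 0, -0.36], "claw": 0}, {"translation": [12, -6, 0], "turn": [0, 0, -0.54], "claw": 0}, {"translation": [16, -7.5, 0], "turn": [0, 0, -0.72], "claw": 0}, {"translation": [19.8, -8.3, 0], "turn": [0, 0, -0.9], "claw": 0}]'

```text
t: 11.7
tcp_pos: [0.4085, 0.1214, 0.1718]
ee_rot: [0.277, 0.961, 0.0, -0.001]
contact_force: [0.6, 0.2, 0.1]
opening: 0.0001
gripper_force: 0.0
```

Call:
play_rows --rows '[{"translation": [0, 0, 0], "turn": [0, 0, -0.16], "claw": 0}, {"translation": [0, 0, 0], "turn": [0, 0, -0.16], "claw": 0}, {"translation": [0, 0, 0], "turn": [0, 0, -0.16], "claw": 0}, {"translation": [0, 0, 0], "turn": [0, 0, -0.16], "claw": 0}, {"translation": [0, 0, 0], "turn": [0, 0, -0.16], "claw": 0}]'

```text
t: 12.32
tcp_pos: [0.4101, 0.1197, 0.1722]
ee_rot: [0.202, 0.979, -0.0, -0.0]
contact_force: [0.5, -0.4, 0.4]
opening: -0.0001
gripper_force: 0.0
```

```bash
python3 -c "
from h import *
go(.0766,.4209,.10,yaw=np.pi/2+PSI+1.06)"
```

```text
t 12.325 now along/across/z 0.07687226462530028 0.4202379048746796 0.17224254552321536 F along/across/z -0.4644129135107498 0.4245140060548641 0.4215036373888826
shift cm [-0.07242628  0.00890657  7.22424072] turn z 9.951310268396796e-05 tilt [-1.88728635e-04  3.67368321e-05] q6 -1.064272786702294 open -0.00012572273336279732
```

Call:
play_rows --rows '[{"translation": [0, 0, 3], "turn": [0, 0, 0], "claw": 0}, {"translation": [0, 0, 6], "turn": [0, 0, 0], "claw": 0}, {"translation": [0, 0, 7.2], "turn": [0, 0, 0], "claw": 0}, {"translation": [0, 0.3, 7.2], "turn": [0, 0, 0], "claw": 0}, {"translation": [0, 0.7, 7.2], "turn": [0, 0, 0], "claw": 0}]'

```text
t: 12.95
tcp_pos: [0.4129, 0.1263, 0.1009]
ee_rot: [0.202, 0.979, -0.001, -0.0]
contact_force: [-2.1, -4.2, -2.0]
opening: 0.0003
gripper_force: 2.2
```

Call:
play_rows --rows '[{"translation": [0.17, 0.59, 0], "turn": [0, 0, 0.1], "claw": 0}, {"translation": [0.28, 1.19, 0], "turn": [0, 0, 0.2], "claw": 0}, {"translation": [0.33, 1.8, 0], "turn": [0, 0, 0.3], "claw": 0}, {"translation": [0.32, 2.42, 0], "turn": [0, 0, 0.4], "claw": 0}, {"translation": [0.32, 2.42, 0], "turn": [0, 0, 0.4], "claw": 0}]'

```text
t: 13.58
tcp_pos: [0.4197, 0.1501, 0.1009]
ee_rot: [0.391, 0.92, -0.0, 0.0]
contact_force: [-0.5, -2.3, -1.7]
opening: 0.0004
gripper_force: 1.1
```

```bash
cat > f.py <<'E'
from h import *
from bench import bot
from scipy.spatial.transform import Rotation as Ro
F=[]
for i in range(6):
    f=bot.grab_frame('side' if i else 'top');s=bot.observe();F.append(Ro.from_quat(s["ee_rot"]).inv().apply(s["contact_force"]))
    if i==0:t=f
F=np.array(F);R=Ro.from_quat(s["ee_rot"]);x=R.apply([1,0,0]);p=s["tcp_pos"]
print("t",s["t"],"F tool mean",F.mean(0).round(2),"Fy",F[:,1].round(1),"theta",np.arctan2(x[1],x[0])-np.pi/2-PSI,"rel hub along/across",p[:2]@EY-.0726,p[:2]@EX-.4852,p[2])
E
python3 f.py
```

```text
t 13.875 F tool mean [-0.32 -1.58 -0.2 ] Fy [-1.3 -1.5 -2.1 -1.7 -1.3 -1.6] theta 0.6625553320389597 rel hub along/across 0.033490610744391386 -0.05228582191443071 0.10075853951411229
```

Call:
play_rows --rows '[{"translation": [0.04, 0.12, 0], "turn": [0, 0, 0.02], "claw": 0}, {"translation": [0.08, 0.23, 0], "turn": [0, 0, 0.04], "claw": 0}, {"translation": [0.11, 0.35, 0], "turn": [0, 0, 0.06], "claw": 0}, {"translation": [0.14, 0.47, 0], "turn": [0, 0, 0.08], "claw": 0}, {"translation": [0.17, 0.59, 0], "turn": [0, 0, 0.1], "claw": 0}]'

```text
t: 14.5
tcp_pos: [0.4225, 0.1554, 0.1003]
ee_rot: [0.438, 0.899, -0.0, 0.0]
contact_force: [-2.8, -2.7, 3.2]
opening: -0.0003
gripper_force: 2.1
```

Call:
play_rows --rows '[{"translation": [0.04, 0.12, 0], "turn": [0, 0, 0.02], "claw": 0}, {"translation": [0.08, 0.23, 0], "turn": [0, 0, 0.04], "claw": 0}, {"translation": [0.11, 0.35, 0], "turn": [0, 0, 0.06], "claw": 0}, {"translation": [0.14, 0.47, 0], "turn": [0, 0, 0.08], "claw": 0}, {"translation": [0.17, 0.59, 0], "turn": [0, 0, 0.1], "claw": 0}]'

```text
t: 15.12
tcp_pos: [0.4261, 0.1603, 0.1002]
ee_rot: [0.483, 0.876, -0.0, -0.0]
contact_force: [-3.6, -3.0, 3.2]
opening: -0.0004
gripper_force: 2.1
```

Call:
play_rows --rows '[{"translation": [0.02, 0.07, 0], "turn": [0, 0, 0.012], "claw": 0}, {"translation": [0.05, 0.14, 0], "turn": [0, 0, 0.024], "claw": 0}, {"translation": [0.07, 0.21, 0], "turn": [0, 0, 0.036], "claw": 0}, {"translation": [0.09, 0.28, 0], "turn": [0, 0, 0.048], "claw": 0}, {"translation": [0.11, 0.35, 0], "turn": [0, 0, 0.06], "claw": 0}]'

```text
t: 15.75
tcp_pos: [0.4284, 0.1631, 0.1003]
ee_rot: [0.508, 0.861, -0.0, -0.0]
contact_force: [-2.3, -3.2, 2.9]
opening: 0.0003
gripper_force: 2.0
```

Call:
play_rows --rows '[{"translation": [0.02, 0.07, 0], "turn": [0, 0, 0.012], "claw": 0}, {"translation": [0.05, 0.14, 0], "turn": [0, 0, 0.024], "claw": 0}, {"translation": [0.07, 0.21, 0], "turn": [0, 0, 0.036], "claw": 0}, {"translation": [0.09, 0.28, 0], "turn": [0, 0, 0.048], "claw": 0}, {"translation": [0.11, 0.35, 0], "turn": [0, 0, 0.06], "claw": 0}]'

```text
t: 16.38
tcp_pos: [0.431, 0.1658, 0.1003]
ee_rot: [0.534, 0.845, -0.0, -0.0]
contact_force: [-3.4, -3.7, 2.9]
opening: 0.0002
gripper_force: 2.0
```

Call:
play_rows --rows '[{"translation": [0.02, 0.07, 0], "turn": [0, 0, 0.012], "claw": 0}, {"translation": [0.05, 0.14, 0], "turn": [0, 0, 0.024], "claw": 0}, {"translation": [0.07, 0.21, 0], "turn": [0, 0, 0.036], "claw": 0}, {"translation": [0.09, 0.28, 0], "turn": [0, 0, 0.048], "claw": 0}, {"translation": [0.11, 0.35, 0], "turn": [0, 0, 0.06], "claw": 0}]'

```text
t: 17.0
tcp_pos: [0.4336, 0.1683, 0.1002]
ee_rot: [0.559, 0.829, -0.0, -0.0]
contact_force: [-2.4, -2.7, 2.6]
opening: -0.0001
gripper_force: 2.0
```

Call:
play_rows --rows '[{"translation": [0.02, 0.07, 0], "turn": [0, 0, 0.012], "claw": 0}, {"translation": [0.05, 0.14, 0], "turn": [0, 0, 0.024], "claw": 0}, {"translation": [0.07, 0.21, 0], "turn": [0, 0, 0.036], "claw": 0}, {"translation": [0.09, 0.28, 0], "turn": [0, 0, 0.048], "claw": 0}, {"translation": [0.11, 0.35, 0], "turn": [0, 0, 0.06], "claw": 0}]'

```text
t: 17.62
tcp_pos: [0.4365, 0.1706, 0.1003]
ee_rot: [0.584, 0.812, -0.0, -0.0]
contact_force: [-3.0, -3.4, 1.7]
opening: 0.0
gripper_force: 2.0
```

Call:
play_rows --rows '[{"translation": [0.02, 0.07, 0], "turn": [0, 0, 0.012], "claw": 0}, {"translation": [0.05, 0.14, 0], "turn": [0, 0, 0.024], "claw": 0}, {"translation": [0.07, 0.21, 0], "turn": [0, 0, 0.036], "claw": 0}, {"translation": [0.09, 0.28, 0], "turn": [0, 0, 0.048], "claw": 0}, {"translation": [0.11, 0.35, 0], "turn": [0, 0, 0.06], "claw": 0}]'

```text
t: 18.25
tcp_pos: [0.4394, 0.1728, 0.1003]
ee_rot: [0.608, 0.794, -0.0, -0.0]
contact_force: [-3.9, -3.4, 3.0]
opening: 0.0001
gripper_force: 2.1
```

Call:
play_rows --rows '[{"translation": [0.02, 0.07, 0], "turn": [0, 0, 0.012], "claw": 0}, {"translation": [0.05, 0.14, 0], "turn": [0, 0, 0.024], "claw": 0}, {"translation": [0.07, 0.21, 0], "turn": [0, 0, 0.036], "claw": 0}, {"translation": [0.09, 0.28, 0], "turn": [0, 0, 0.048], "claw": 0}, {"translation": [0.11, 0.35, 0], "turn": [0, 0, 0.06], "claw": 0}]'

```text
t: 18.88
tcp_pos: [0.4425, 0.1747, 0.1003]
ee_rot: [0.631, 0.775, -0.0, -0.0]
contact_force: [-3.1, -3.4, 2.1]
opening: 0.0001
gripper_force: 2.2
```

Call:
play_rows --rows '[{"translation": [0.02, 0.06, 0], "turn": [0, 0, 0.01], "claw": 0}, {"translation": [0.04, 0.12, 0], "turn": [0, 0, 0.02], "claw": 0}, {"translation": [0.06, 0.18, 0], "turn": [0, 0, 0.03], "claw": 0}, {"translation": [0.08, 0.23, 0], "turn": [0, 0, 0.04], "claw": 0}, {"translation": [0.09, 0.29, 0], "turn": [0, 0, 0.05], "claw": 0}]'

```text
t: 19.5
tcp_pos: [0.4451, 0.1762, 0.1003]
ee_rot: [0.65, 0.76, -0.0, -0.0]
contact_force: [-3.7, -2.0, 2.5]
opening: 0.0001
gripper_force: 2.3
```

Call:
play_rows --rows '[{"translation": [0.02, 0.05, 0], "turn": [0, 0, 0.008], "claw": 0}, {"translation": [0.03, 0.09, 0], "turn": [0, 0, 0.016], "claw": 0}, {"translation": [0.05, 0.14, 0], "turn": [0, 0, 0.024], "claw": 0}, {"translation": [0.06, 0.19, 0], "turn": [0, 0, 0.032], "claw": 0}, {"translation": [0.08, 0.23, 0], "turn": [0, 0, 0.04], "claw": 0}]'

```text
t: 20.12
tcp_pos: [0.4472, 0.1773, 0.1003]
ee_rot: [0.666, 0.746, -0.0, -0.0]
contact_force: [-4.5, -4.0, 3.0]
opening: 0.0001
gripper_force: 2.3
```

Call:
play_rows --rows '[{"translation": [0.02, 0.05, 0], "turn": [0, 0, 0.008], "claw": 0}, {"translation": [0.03, 0.09, 0], "turn": [0, 0, 0.016], "claw": 0}, {"translation": [0.05, 0.14, 0], "turn": [0, 0, 0.024], "claw": 0}, {"translation": [0.06, 0.19, 0], "turn": [0, 0, 0.032], "claw": 0}, {"translation": [0.08, 0.23, 0], "turn": [0, 0, 0.04], "claw": 0}]'

```text
t: 20.75
tcp_pos: [0.4493, 0.1784, 0.1002]
ee_rot: [0.68, 0.733, -0.0, -0.0]
contact_force: [-5.0, -3.2, 3.0]
opening: -0.0002
gripper_force: 2.4
```

Call:
play_rows --rows '[{"translation": [0.02, 0.05, 0], "turn": [0, 0, 0.008], "claw": 0}, {"translation": [0.03, 0.09, 0], "turn": [0, 0, 0.016], "claw": 0}, {"translation": [0.05, 0.14, 0], "turn": [0, 0, 0.024], "claw": 0}, {"translation": [0.06, 0.19, 0], "turn": [0, 0, 0.032], "claw": 0}, {"translation": [0.08, 0.23, 0], "turn": [0, 0, 0.04], "claw": 0}]'

```text
t: 21.38
tcp_pos: [0.4514, 0.1794, 0.1002]
ee_rot: [0.695, 0.719, -0.0, -0.0]
contact_force: [-4.5, -3.2, 3.6]
opening: 0.0
gripper_force: 2.5
```

Call:
play_rows --rows '[{"translation": [0.02, 0.05, 0], "turn": [0, 0, 0.008], "claw": 0}, {"translation": [0.03, 0.09, 0], "turn": [0, 0, 0.016], "claw": 0}, {"translation": [0.05, 0.14, 0], "turn": [0, 0, 0.024], "claw": 0}, {"translation": [0.06, 0.19, 0], "turn": [0, 0, 0.032], "claw": 0}, {"translation": [0.08, 0.23, 0], "turn": [0, 0, 0.04], "claw": 0}]'

```text
t: 22.0
tcp_pos: [0.4536, 0.1803, 0.1002]
ee_rot: [0.709, 0.705, -0.0, -0.0]
contact_force: [-5.1, -2.1, 2.4]
opening: -0.0001
gripper_force: 2.6
```

Call:
play_rows --rows '[{"translation": [0.02, 0.07, 0], "turn": [0, 0, 0.012], "claw": 0}, {"translation": [0.05, 0.14, 0], "turn": [0, 0, 0.024], "claw": 0}, {"translation": [0.07, 0.21, 0], "turn": [0, 0, 0.036], "claw": 0}, {"translation": [0.09, 0.28, 0], "turn": [0, 0, 0.048], "claw": 0}, {"translation": [0.11, 0.35, 0], "turn": [0, 0, 0.06], "claw": 0}]'

```text
t: 22.62
tcp_pos: [0.457, 0.1814, 0.1001]
ee_rot: [0.73, 0.684, -0.0, -0.0]
contact_force: [-5.4, -2.7, 4.0]
opening: 0.0003
gripper_force: 2.7
```

Call:
play_rows --rows '[{"translation": [0.02, 0.07, 0], "turn": [0, 0, 0.012], "claw": 0}, {"translation": [0.05, 0.14, 0], "turn": [0, 0, 0.024], "claw": 0}, {"translation": [0.07, 0.21, 0], "turn": [0, 0, 0.036], "claw": 0}, {"translation": [0.09, 0.28, 0], "turn": [0, 0, 0.048], "claw": 0}, {"translation": [0.11, 0.35, 0], "turn": [0, 0, 0.06], "claw": 0}]'

```text
t: 23.25
tcp_pos: [0.4604, 0.1823, 0.1001]
ee_rot: [0.75, 0.661, -0.001, -0.001]
contact_force: [-6.1, -1.4, 3.9]
opening: -0.0002
gripper_force: 2.8
```

Call:
play_rows --rows '[{"translation": [0.02, 0.07, 0], "turn": [0, 0, 0.012], "claw": 0}, {"translation": [0.05, 0.14, 0], "turn": [0, 0, 0.024], "claw": 0}, {"translation": [0.07, 0.21, 0], "turn": [0, 0, 0.036], "claw": 0}, {"translation": [0.09, 0.28, 0], "turn": [0, 0, 0.048], "claw": 0}, {"translation": [0.11, 0.35, 0], "turn": [0, 0, 0.06], "claw": 0}]'

```text
t: 23.88
tcp_pos: [0.4639, 0.1831, 0.1001]
ee_rot: [0.77, 0.639, -0.001, -0.001]
contact_force: [-6.6, -2.6, 3.8]
opening: -0.0002
gripper_force: 3.0
```

Call:
play_rows --rows '[{"translation": [0.02, 0.07, 0], "turn": [0, 0, 0.012], "claw": 0}, {"translation": [0.05, 0.14, 0], "turn": [0, 0, 0.024], "claw": 0}, {"translation": [0.07, 0.21, 0], "turn": [0, 0, 0.036], "claw": 0}, {"translation": [0.09, 0.28, 0], "turn": [0, 0, 0.048], "claw": 0}, {"translation": [0.11, 0.35, 0], "turn": [0, 0, 0.06], "claw": 0}]'

```text
t: 24.5
tcp_pos: [0.4675, 0.1836, 0.1001]
ee_rot: [0.788, 0.615, -0.001, -0.001]
contact_force: [-6.4, -1.0, 4.2]
opening: -0.0
gripper_force: 3.1
```

Call:
play_rows --rows '[{"translation": [0.02, 0.07, 0], "turn": [0, 0, 0.012], "claw": 0}, {"translation": [0.05, 0.14, 0], "turn": [0, 0, 0.024], "claw": 0}, {"translation": [0.07, 0.21, 0], "turn": [0, 0, 0.036], "claw": 0}, {"translation": [0.09, 0.28, 0], "turn": [0, 0, 0.048], "claw": 0}, {"translation": [0.11, 0.35, 0], "turn": [0, 0, 0.06], "claw": 0}]'

```text
t: 25.12
tcp_pos: [0.4711, 0.1839, 0.1001]
ee_rot: [0.807, 0.591, -0.001, -0.001]
contact_force: [-7.1, -0.8, 4.2]
opening: 0.0001
gripper_force: 3.3
```

Call:
play_rows --rows '[{"translation": [0.02, 0.06, 0], "turn": [0, 0, 0.01], "claw": 0}, {"translation": [0.04, 0.12, 0], "turn": [0, 0, 0.02], "claw": 0}, {"translation": [0.06, 0.18, 0], "turn": [0, 0, 0.03], "claw": 0}, {"translation": [0.08, 0.23, 0], "turn": [0, 0, 0.04], "claw": 0}, {"translation": [0.09, 0.29, 0], "turn": [0, 0, 0.05], "claw": 0}]'

```text
t: 25.75
tcp_pos: [0.474, 0.1841, 0.1001]
ee_rot: [0.821, 0.571, -0.001, -0.001]
contact_force: [-7.3, -0.7, 5.2]
opening: 0.0001
gripper_force: 3.4
```

Feels right at about 6.7 N. Back off, check the pointer, and head for the pot.

Call:
play_rows --rows '[{"translation": [0, -0.7, 0], "turn": [0, 0, 0], "claw": 0}, {"translation": [0, -1.8, 0], "turn": [0, 0, 0], "claw": 0}, {"translation": [0, -2, -4], "turn": [0, 0, 0], "claw": 0}, {"translation": [0, -2, -9], "turn": [0, 0, 0], "claw": 0}, {"translation": [0, -2, -12], "turn": [0, 0, 0], "claw": 0}]'

```text
t: 26.38
tcp_pos: [0.457, 0.1912, 0.2233]
ee_rot: [0.821, 0.571, 0.002, 0.001]
contact_force: [0.9, -0.3, 0.0]
opening: 0.0005
gripper_force: 0.0
```

```bash
python3 m.py; python3 -c "
from h import *
go(0,0,.19,yaw=np.pi/2+PSI,xy=np.array([.6725,-.036]))
from bench import bot;print(bot.observe()['joint_pos'])"
```

```text
350 [(21, 20), (18, 23), (17, 25), (14, 36), (7, 83), (5, 162), (8, 214), (9, 224), (7, 191), (5, 133), (6, 70), (14, 33), (18, 26), (17, 26), (19, 23), (20, 23)]
351 [(18, 24), (20, 23), (19, 24), (18, 29), (8, 58), (5, 135), (7, 205), (9, 224), (8, 194), (5, 136), (7, 72), (15, 34), (18, 27), (19, 24), (20, 24), (21, 21)]
352 [(19, 22), (19, 21), (21, 21), (18, 25), (10, 46), (5, 115), (7, 193), (9, 225), (8, 197), (6, 135), (7, 68), (16, 33), (20, 27), (19, 24), (20, 24), (22, 20)]
353 [(20, 20), (22, 16), (22, 16), (20, 20), (11, 40), (5, 99), (6, 177), (9, 222), (7, 199), (5, 135), (8, 64), (15, 32), (18, 26), (20, 24), (21, 21), (23, 19)]
354 [(23, 19), (22, 16), (22, 16), (19, 19), (13, 34), (6, 82), (5, 159), (7, 214), (6, 198), (5, 131), (8, 63), (15, 31), (19, 24), (20, 23), (22, 20), (23, 19)]
355 [(23, 18), (22, 16), (20, 16), (21, 19), (14, 31), (6, 73), (4, 146), (4, 208), (4, 195), (3, 129), (7, 63), (15, 31), (19, 24), (19, 23), (19, 22), (20, 24)]
356 [(23, 18), (21, 19), (20, 20), (19, 24), (13, 34), (6, 73), (2, 143), (2, 203), (2, 197), (2, 139), (5, 73), (13, 35), (18, 26), (19, 24), (19, 25), (19, 24)]
lever ang -0.36480238939968124 [164 328  41  15 273]
t 26.425 now along/across/z 0.1434242931983432 0.47602414022877326 0.2270259695125491 F along/across/z -0.18222575880088587 2.197133627218692 2.7416719127895974
shift cm [-13.95228769  27.91921497   3.84391312] turn z -0.4575420912274022 tilt [0.0094298  0.00263918] q6 0.5911323457169174 open -2.43088983088918e-05
[ 2.36759338e-01 -7.30739162e-02  1.89274289e+00  3.65931490e-04
  1.31213778e+00  5.91132346e-01]
```

Call:
play_rows --rows '[{"translation": [-2, 4, 0], "turn": [0, 0, 0.15], "claw": 0.5}, {"translation": [-4.5, 9, 0], "turn": [0, 0, 0.3], "claw": 0.5}, {"translation": [-7, 14, 0], "turn": [0, 0, 0.45], "claw": 0.5}, {"translation": [-9, 18, 0], "turn": [0, 0, 0.6], "claw": 0.5}, {"translation": [-11, 22, 0], "turn": [0, 0, 0.75], "claw": 0.5}]'

```text
t: 27.05
tcp_pos: [0.6253, 0.0101, 0.2201]
ee_rot: [0.974, 0.228, 0.0, -0.0]
contact_force: [-0.6, -0.4, -0.2]
opening: 0.0425
gripper_force: 0.0
```

```bash
python3 -c "
from h import *
go(0,0,.15,yaw=np.pi/2+PSI,xy=np.array([.6725,-.036]))"
```

```text
t 27.05 now along/across/z -0.05433073022939936 0.6229687063428029 0.22009333666515932 F along/across/z -0.3646671731215144 -0.6220058752011294 -0.22628332456636446
shift cm [2.17679828 6.22704242 7.01185712] turn z -1.2131230604340573 tilt [0.00088422 0.00035837] q6 0.9997672454522619 open 0.042545385269504375
```

Call:
play_rows --rows '[{"translation": [1, 3, 0], "turn": [0, 0, 0.15], "claw": 0.5}, {"translation": [2.1, 6.1, 0], "turn": [0, 0, 0.3], "claw": 0.5}, {"translation": [2.1, 6.1, 0], "turn": [0, 0, 0.45], "claw": 0.5}, {"translation": [2.1, 6.1, 4], "turn": [0, 0, 0.55], "claw": 0.5}, {"translation": [2.1, 6.1, 7], "turn": [0, 0, 0.55], "claw": 0.5}]'

```text
t: 27.68
tcp_pos: [0.6702, -0.0338, 0.1488]
ee_rot: [0.999, -0.043, 0.0, -0.0]
contact_force: [0.1, 0.8, -0.3]
opening: 0.043
gripper_force: 0.0
```

```bash
python3 -c "
from h import *
from bench import bot
f=bot.grab_frame('side');go(0,0,.092,yaw=np.pi/2+PSI,xy=np.array([.6725,-.036]))
a=cv2.resize(f['image'][150:330,290:450],None,fx=3.3,fy=3.3,interpolation=cv2.INTER_CUBIC);cv2.imwrite('pics/c7.png',a[:,:,::-1])"
```

```text
t 27.725 now along/across/z -0.10180209702818263 0.6605569234421981 0.14364276370342527 F along/across/z -0.5797121860900564 -2.3927799379958428 -3.9404030114402744
shift cm [0.55471441 0.23408816 5.16029614] turn z -1.7583002593392276 tilt [-0.00690684  0.00152834] q6 1.4872268484600468 open 0.04286241232345768
```

View pics/c7.png

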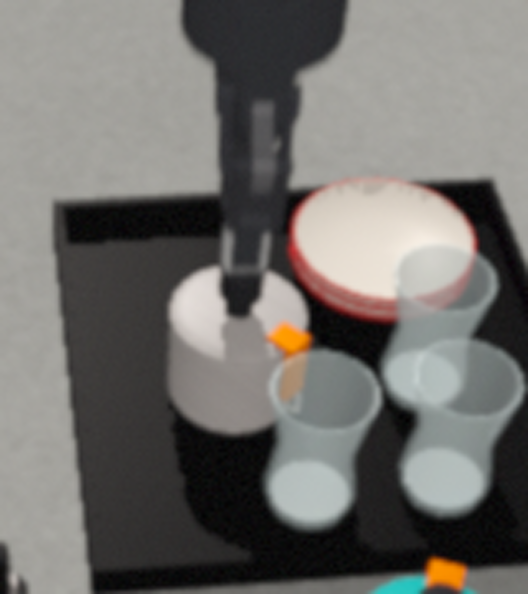

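The gripper hangs over the steel pot's knob at (240,290) in the crop, with the pads clear of the glass. Lower and grip gently.

Call:
play_rows --rows '[{"translation": [0.1, 0, 1.5], "turn": [0, 0, 0], "claw": 0.5}, {"translation": [0.1, 0, 3.5], "turn": [0, 0, 0], "claw": 0.5}, {"translation": [0.1, 0, 5], "turn": [0, 0, 0], "claw": 0.5}, {"translation": [0.1, 0, 5], "turn": [0, 0, 0], "claw": 0.5}, {"translation": [0.1, 0, 5], "turn": [0, 0, 0], "claw": 0.35}]'

```text
t: 28.35
tcp_pos: [0.6719, -0.0344, 0.1009]
ee_rot: [0.999, -0.042, 0.0, 0.0]
contact_force: [-0.5, 0.2, 0.2]
opening: 0.03
gripper_force: 0.0
```

Call:
play_rows --rows '[{"translation": [0, 0, 0], "turn": [0, 0, 0], "claw": 0.1}, {"translation": [0, 0, 0], "turn": [0, 0, 0], "claw": 0.1}, {"translation": [0, 0, 0], "turn": [0, 0, 0], "claw": 0.1}, {"translation": [0, 0, 0], "turn": [0, 0, 0], "claw": 0.1}, {"translation": [0, 0, 0], "turn": [0, 0, 0], "claw": 0.1}]' --squeeze 40

```text
t: 28.98
tcp_pos: [0.6722, -0.0342, 0.1013]
ee_rot: [0.999, -0.042, 0.001, -0.0]
contact_force: [0.8, 1.8, 5.5]
opening: 0.0225
gripper_force: 40.2
```

Call:
play_rows --rows '[{"translation": [0, 0, 0], "turn": [0, 0, -0.1], "claw": 0.1}, {"translation": [0, 0, 0], "turn": [0, 0, -0.25], "claw": 0.1}, {"translation": [0, 0, 0], "turn": [0, 0, -0.4], "claw": 0.1}, {"translation": [0, 0, 0], "turn": [0, 0, -0.55], "claw": 0.1}, {"translation": [0, 0, 0], "turn": [0, 0, -0.7], "claw": 0.1}]'

```text
t: 29.6
tcp_pos: [0.6722, -0.0361, 0.1011]
ee_rot: [0.952, 0.305, 0.001, 0.002]
contact_force: [0.4, -3.5, 3.4]
opening: 0.0229
gripper_force: 39.8
```

Call:
play_rows --rows '[{"translation": [0, 0, 0], "turn": [0, 0, -0.15], "claw": 0.1}, {"translation": [0, 0, 0], "turn": [0, 0, -0.3], "claw": 0.1}, {"translation": [0, 0, 0], "turn": [0, 0, -0.45], "claw": 0.1}, {"translation": [0, 0, 0], "turn": [0, 0, -0.6], "claw": 0.1}, {"translation": [0, 0, 0], "turn": [0, 0, -0.75], "claw": 0.1}]'

```text
t: 30.22
tcp_pos: [0.6728, -0.0355, 0.1011]
ee_rot: [0.774, 0.633, 0.001, 0.002]
contact_force: [2.9, -2.3, 2.5]
opening: 0.0228
gripper_force: 39.7
```

```bash
python3 -c "
from h import *
from bench import bot
go(0,0,.101,xy=np.array([.6722,-.0342]))
f=bot.grab_frame('top');print(blobs(f,(5,150,120),(16,255,255),(270,170,350,250)))
f=bot.grab_frame('side');print(blobs(f,(5,150,120),(16,255,255),(320,200,420,300)))"
```

```text
t 30.225 now along/across/z -0.10451208503866002 0.6655349146185724 0.10112110273200114 F along/across/z -2.605299673903555 2.6895659133560637 2.4621822109169647
shift cm [ 0.11257484 -0.07977304  0.01172761] turn z -0.3037447938392219 tilt [ 0.00327483 -0.00158632] q6 0.0319564606936457 open 0.022824566876372392
[]
[([377, 232, 6, 7, 28], [379.25, 235.0])]
```

Call:
play_rows --rows '[{"translation": [0, 0, 0], "turn": [0, 0, -0.15], "claw": 0.1}, {"translation": [0, 0, 0], "turn": [0, 0, -0.3], "claw": 0.1}, {"translation": [0, 0, 0], "turn": [0, 0, -0.45], "claw": 0.1}, {"translation": [0, 0, 0], "turn": [0, 0, -0.6], "claw": 0.1}, {"translation": [0, 0, 0], "turn": [0, 0, -0.75], "claw": 0.1}]'

```text
t: 30.95
tcp_pos: [0.6728, -0.0343, 0.1011]
ee_rot: [0.49, 0.872, 0.001, 0.001]
contact_force: [3.3, 1.4, 2.5]
opening: 0.0226
gripper_force: 39.8
```

Call:
play_rows --rows '[{"translation": [0, 0, 0], "turn": [0, 0, -0.15], "claw": 0.1}, {"translation": [0, 0, 0], "turn": [0, 0, -0.3], "claw": 0.1}, {"translation": [0, 0, 0], "turn": [0, 0, -0.45], "claw": 0.1}, {"translation": [0, 0, 0], "turn": [0, 0, -0.6], "claw": 0.1}, {"translation": [0, 0, 0], "turn": [0, 0, -0.75], "claw": 0.1}]'

```text
t: 31.58
tcp_pos: [0.6724, -0.0333, 0.1011]
ee_rot: [0.137, 0.991, 0.001, 0.001]
contact_force: [2.3, 3.0, 4.4]
opening: 0.0228
gripper_force: 39.9
```

```bash
python3 -c "
from h import *
from bench import bot
go(0,0,.101,xy=np.array([.6722,-.0342]))
f=bot.grab_frame('top');print(blobs(f,(5,150,120),(16,255,255),(270,170,350,250)))
f=bot.grab_frame('side');print(blobs(f,(5,150,120),(16,255,255),(320,200,420,300)))
p=np.array([.672,-.035]);
for a in (110,120,130,140,150):
  r=np.radians(a);print(a,proj(f,[*(p+.040*np.array([np.cos(r),np.sin(r)])),.066]))"
```

```text
t 31.575 now along/across/z -0.1022980891962476 0.6654295735103432 0.10113297174365658 F along/across/z 2.706125413009343 2.5995396583630463 4.4463786926888105
shift cm [-0.00361142 -0.09557403  0.0130819 ] turn z 1.1928409017491113 tilt [0.00227596 0.00176628] q6 -1.4643066337023245 open 0.02278804531350289
[([282, 219, 14, 16, 134], [288.32, 225.29])]
[([342, 227, 12, 10, 45], [347.87, 231.31])]
110 (np.float64(351.09453751071334), np.float64(232.32417151437758))
120 (np.float64(347.82946253938087), np.float64(233.5711193966167))
130 (np.float64(344.9383340966711), np.float64(235.21640627638578))
140 (np.float64(342.5070020096498), np.float64(237.21765557921609))
150 (np.float64(340.61109519414913), np.float64(239.52196152354358))
```

```bash
python3 -c "
from h import *
import pickle
f=pickle.load(open('top0.pkl','rb'))
for z in (.05,.065):
  a=ray(f,322.1,197.08,z)[:2];b=ray(f,288.32,225.29,z)[:2];d=b-a;c=np.degrees(np.arctan2(d[1],d[0]));phi=2.96
  # chord between headings t0 and t0+phi has direction t0+phi/2+90deg
  t1=c+np.degrees(phi/2)-90;R=np.linalg.norm(d)/2/np.sin(phi/2)
  cen=b-R*np.array([np.cos(np.radians(t1)),np.sin(np.radians(t1))])
  L=np.array([.5255,.1405]);v=L-cen;w=np.degrees(np.arctan2(v[1],v[0]));print(z,'clip now',t1,'R',R,'centre',cen,'wanted',w,'miss mm',1000*np.linalg.norm(v)*np.sin(np.radians(w-t1)))
"
```

```text
0.05 clip now 123.9908791237728 R 0.03625829175892619 centre [ 0.67895834 -0.03235606] wanted 131.59806201293046 miss mm 30.599317820762913
0.065 clip now 123.9908791237728 R 0.035690540725386306 centre [ 0.67534032 -0.03277127] wanted 130.8523664625698 miss mm 27.367398399763424
```

Call:
play_rows --rows '[{"translation": [0, 0, 0], "turn": [0, 0, -0.06], "claw": 0.1}, {"translation": [0, 0, 0], "turn": [0, 0, -0.12], "claw": 0.1}, {"translation": [0, 0, 0], "turn": [0, 0, -0.12], "claw": 0.1}, {"translation": [0, 0, 0], "turn": [0, 0, -0.12], "claw": 0.1}, {"translation": [0, 0, 0], "turn": [0, 0, -0.12], "claw": 0.1}]'

```text
t: 32.3
tcp_pos: [0.6721, -0.0336, 0.1011]
ee_rot: [0.081, 0.997, 0.001, 0.001]
contact_force: [2.3, 3.4, 6.2]
opening: 0.0226
gripper_force: 40.1
```

Call:
play_rows --rows '[{"translation": [0, 0, 0], "turn": [0, 0, 0], "claw": 0.3}, {"translation": [0, 0, 0], "turn": [0, 0, 0], "claw": 0.45}, {"translation": [0, 0, 0], "turn": [0, 0, 0], "claw": 0.45}, {"translation": [0, 0, -3], "turn": [0, 0, 0], "claw": 0.45}, {"translation": [0, 0, -7], "turn": [0, 0, 0], "claw": 0.45}]'

```text
t: 32.92
tcp_pos: [0.67, -0.0343, 0.1689]
ee_rot: [0.078, 0.997, 0.0, -0.002]
contact_force: [0.1, -1.6, 0.2]
opening: 0.0384
gripper_force: 0.0
```

Call:
play_rows --rows '[{"translation": [0, 0, -4], "turn": [0, 0, 0], "claw": 0.45}, {"translation": [0, 0, -9], "turn": [0, 0, 0], "claw": 0.45}, {"translation": [0, 0, -14], "turn": [0, 0, 0], "claw": 0.45}, {"translation": [0, 0, -18], "turn": [0, 0, 0], "claw": 0.45}, {"translation": [0, 0, -18], "turn": [0, 0, 0], "claw": 0.45}]'

```text
t: 33.55
tcp_pos: [0.673, -0.0347, 0.3556]
ee_rot: [0.078, 0.997, -0.0, 0.004]
contact_force: [0.6, -0.1, -0.8]
opening: 0.0381
gripper_force: 0.0
```

```bash
python3 m.py|tail -1;python3 -c "
from h import *
from bench import bot
go(0,0,.101,xy=np.array([.6722,-.0342]))
f=bot.grab_frame('top');print(blobs(f,(5,150,120),(16,255,255),(270,170,350,250)))
g=bot.grab_frame('side');print(blobs(g,(5,150,120),(16,255,255),(320,200,420,300)),blobs(g,(0,0,0),(180,255,45),(345,215,380,260)))
print(blobs(f,(0,0,0),(180,255,45),(290,198,325,222)))
c=np.hstack([f['image'][130:380,180:400],g['image'][150:400,220:440]]);cv2.imwrite('pics/c8.png',cv2.resize(c,None,fx=1.8,fy=1.8,interpolation=cv2.INTER_CUBIC)[:,:,::-1])"
```

```text
356 [(5, 160), (5, 160), (5, 160), (5, 158), (5, 162), (5, 162), (5, 160), (5, 160), (5, 160), (5, 160), (5, 160), (5, 160), (5, 160), (5, 161), (4, 160), (4, 159)]
t 33.6 now along/across/z -0.10359498733618384 0.6649275415748515 0.35234692300969206 F along/across/z -0.8491596384148976 -0.8278885865985033 -1.0560779189003524
shift cm [ 0.0816168   0.04876516 25.13455028] turn z 1.3110609536674462 tilt [ 0.00346796 -0.00078281] q6 -1.5825980587571802 open 0.03827729814816002
[([337, 170, 5, 4, 12], [339.17, 171.17]), ([317, 173, 2, 2, 3], [317.33, 173.33]), ([318, 174, 10, 8, 26], [322.38, 177.65]), ([327, 174, 2, 2, 3], [327.33, 174.33]), ([339, 176, 3, 2, 3], [340.0, 176.67]), ([334, 179, 10, 8, 28], [338.86, 182.5]), ([316, 181, 5, 4, 6], [318.0, 182.33]), ([322, 181, 4, 4, 6], [323.17, 182.83]), ([315, 185, 12, 6, 24], [321.0, 187.42]), ([336, 187, 5, 7, 12], [337.25, 189.33]), ([333, 188, 2, 3, 4], [333.5, 189.25]), ([314, 190, 12, 10, 40], [318.5, 193.82]), ([341, 190, 2, 3, 3], [341.67, 191.0]), ([335, 192, 5, 6, 12], [336.33, 194.67]), ([325, 197, 1, 3, 3], [325.0, 198.0]), (
[... 1162 characters left out ...]
9.85, 236.75]), ([312, 234, 2, 2, 3], [312.33, 234.33]), ([317, 234, 3, 3, 5], [317.8, 235.0]), ([306, 237, 5, 7, 20], [308.3, 240.0]), ([314, 236, 5, 5, 7], [316.14, 238.14]), ([312, 238, 3, 7, 9], [312.89, 241.11]), ([305, 244, 6, 6, 16], [307.62, 246.38])]
[([341, 228, 12, 10, 48], [345.56, 232.56])] [([345, 215, 35, 23, 348], [363.6, 220.95]), ([357, 234, 10, 12, 81], [361.17, 239.27])]
[([301, 204, 9, 14, 93], [305.34, 210.04])]Traceback (most recent call last):
  File "m.py", line 10, in <module>
    n,l,s,c=cv2.connectedComponentsWithStats(m);i=1+s[1:,4].argmax()
                                                    ~~~~~~~~~~~~~~^^
ValueError: attempt to get argmax of an empty sequence
```

View pics/c8.png

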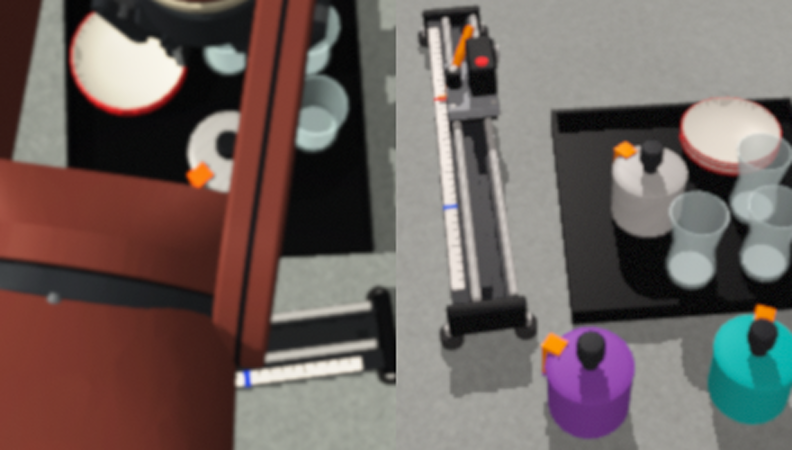

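The pot stands upright with its clip (200,176 in the left half) facing the camera, and the pointer is on red. Final check of the clip's aim:

```bash
python3 -c "
from h import *
import pickle
f=pickle.load(open('top0.pkl','rb'))
for z in (.05,.065):
 for phi in (3.04,3.08,3.12):
  a=ray(f,322.1,197.08,z)[:2];b=ray(f,289.97,228.25,z)[:2];d=b-a;c=np.degrees(np.arctan2(d[1],d[0]))
  t1=c+np.degrees(phi/2)-90;R=np.linalg.norm(d)/2/np.sin(phi/2)
  cen=b-R*np.array([np.cos(np.radians(t1)),np.sin(np.radians(t1))])
  L=np.array([.5255,.1405]);v=L-cen;w=np.degrees(np.arctan2(v[1],v[0]));print(z,phi,'clip now',t1,'R',R,'centre',cen,'wanted',w,'miss mm',1000*np.linalg.norm(v)*np.sin(np.radians(w-t1)))
"
```

```text
0.05 3.04 clip now 130.570618546699 R 0.03682643402384813 centre [ 0.67765997 -0.03286346] wanted 131.27321139355226 miss mm 2.828504164049762
0.05 3.08 clip now 131.71653413696066 R 0.03679638094373733 centre [ 0.67819461 -0.03235644] wanted 131.45611916805004 miss mm -1.048279752585808
0.05 3.12 clip now 132.8624497272223 R 0.03678107681876326 centre [ 0.6787286  -0.03185004] wanted 131.6388428882005 miss mm -4.924644371297266
0.065 3.04 clip now 130.57061854669905 R 0.0362497867256896 centre [ 0.67406228 -0.03327072] wanted 130.52821638801902 miss mm -0.16919173254560418
0.065 3.08 clip now 131.71653413696066 R 0.03622020423220784 centre [ 0.67458855 -0.03277164] wanted 130.70977372098676 miss mm -4.016300444729069
0.065 3.12 clip now 132.86244972722233 R 0.03620513974711613 centre [ 0.67511418 -0.03227317] wanted 130.89116305129366 miss mm -7.861802690284843
```

The clip's aim is within about 5 mm of the lens, so I'm handing in.

```bash
python3 -c "
from bench import bot
print(bot.job_done())"
```

```text
the job is handed in; nothing more can be done
None
```

I've handed the job in at about 34 s. The pointer sits on the red mark, the clamp felt hand-tight at roughly 6.7 N, the pot is upright with its clip aimed within about 8 mm of the lens by estimate, and the glasses and saucers were left as they were. The hand-in gave no verdict.

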